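Fit a fresh cell in the wall clock

ROBOT

A 6-joint arm with a two-finger parallel gripper is mounted at the origin on a cart in front of the work surface, level with it; the furniture and walls round the work are solid. World frame = base frame: x ahead of the robot, y to its left, z up, the work surface at z = 0. Lengths are in m, angles in rad, forces in N, time in s.
With the tool pointing down it reaches from about 0.35 to 0.975 m from the base axis. Payload 4.9 kg.
Tool frame: the origin (TCP) lies midway between the tips of the shut fingers; the grasp point (between the pads) lies 19 mm behind it (manip.pinch_z is the x of the grasp point in the tool frame, in m); x points along the fingers, y is the direction in which the jaws open and shut, and the axes are right-handed (so a half turn about x gives the same grasp; the last joint's range is limited). The gripper opens to 85 mm and grips with 20 to 120 N. Pads are 22 mm wide; open, the fingers measure 114 mm over their backs; the gripper's body (76 mm by 85 mm) begins 54 mm behind the grasp point. The pads swing forward as they close: fully open they stand 13 mm farther back than shut.
Start: joints at [-1.327, 0.053, 1.613, -0, 1.476, -0.119], TCP at [0.222, -0.584, 0.2] pointing down, gripper open.
Joint ranges: [-3.01, 3.01], [-1.01, 2.22], [0.06, 2.58], [-1.02, 4.17], [0.09, 2.62], [-3.14, 3.14]. Speed limits (rad/s): [2.57, 2.57, 3.14, 3.14, 3.14, 3.14].

INTERFACE

Orientations are given as a unit quaternion [w, x, y, z].
In Python, from plant import sensors, cams, workorder, manip gives the robot as it stands.
- The arm moves only by the tool drive_tool, never from a script. Its argument "series" is a list of rows, each an object of numbers: "x", "y", "z": the shift along the tool's x, y, z in units of 25 mm (1.0 is 25 mm); "ax", "ay", "az": the turn, a rotation vector about the tool's x, y, z in units of 5 degrees (1.0 is 5 degrees). A call has 1 to 5 rows; each row is the pose to reach, as a shift and turn from the pose commanded when the call began, along the tool's axes at that moment; what a row does not reach only later rows make up. A row lasts 1/12 s, in which the tool goes at most 41.7 mm and 7.16 degrees, less where a joint would pass 70% of its speed; a pose out of reach is approached as far as the arm can. A call with a gripper value outside its range is refused whole. "hand" is the opening, from 0 (shut) to 1 (fully open), set as the call begins (left out, the last holds). The fingers move at their own pace and stop on an object; the grip force is fixed at half the most. Time passes only in rows, so rows that repeat a pose let the fingers close. It gives the time, the measured TCP pose, the force and the opening at its end, in the units of the state.
- sensors.state(): the state, without advancing time (a new reading comes with each control period).
- cams.grab_frame(name): name is "side" or "top" or "wrist"; returns a dict with "img" (480x640x3 uint8, blue, green, red), "camera_matrix" (3x3 intrinsics, pixels), "k1" (the pictures are not rectified: a ray, as slopes to the right and down, at radius r is drawn at 1 + k1 r^2 times it, then the intrinsics apply), "cam_to_world" (4x4, takes a point from camera to world coordinates). Camera axes: x right, y down, z forward; pixel columns grow to the right and rows downward; lengths in m; the calibration is good to about 2 mm. A picture is of the moment at which its call begins. There is no depth.
- workorder.job_done(): hands the job in, once; it reports no verdict.
The state is a dict: "time": time; "joint_pos": joint angles; "joint_vel": joint speeds; "joint_efforts": joint torques, N m; "tool_pos": TCP position; "tool_rot": TCP orientation; "contact_force": force on the tool from outside, world axes, zero at the start; "ft_torque": the same for the moment, N m; "gripper_width": opening from 0.0 (shut) to 1.0 (fully open).
Only numpy, scipy, OpenCV 4.12 (cv2) and the standard library are available. Lean on these libraries where they do the work, as an engineer would, in place of code of your own. Each camera call takes 0.05 s, during which the arm holds its last target.

TASK

Put the thick fresh cell into the battery holder on the back of the wall clock: press its flat minus end against the coil spring with the plus end still raised, then let the plus end drop in until the cell lies flat in the holder with its plus nub in the plus contact, and let go. Go by feel: do not crush the spring or ram the cell on the holder, and leave the slim cell, the tape roll and the eraser where they are.

Things in the scene. Friction and masses are not known exactly. Their poses are not given: they have to be found in the camera images.
- clock: Round office wall clock, 211 mm across, lying face down, back up; it does not slide. Origin: centre of its underside (on the mat), z up. Grey back flat at z = 26 mm; the black square movement (56 mm, centred at x 0, y -22 mm) reaches z = 36 mm. A black one-cell battery holder, stuck on the back by hand with foam tape, runs along the clock's x axis at y = +36 mm (+/- 0.5 mm).
- bay (a point): Nominal centre of a cell seated in the holder (clock frame x 0, y 36, z 45 mm; axes as the clock's). The tape job puts the holder, spring and plus wall with it, up to 13 mm either way along x from nominal: look or feel for it. Holder floor 13 mm below this point. Low side rails, 25 mm apart inside, 29 mm outside, end 7 mm below it, so fingers fit beside the cell above them.
- spring (a point): Nominal free tip of the coil spring, 21 mm to -x of bay (same +/- 13 mm): smooth round cap, radius 5 mm, slides along x, 1.2 N per mm. Pressed in 4 mm by the seated cell; must be pressed 7 to 9.5 mm (8.4 to 11.4 N) as the cell comes level so the nub passes the plus wall; solid at 10 mm (12 N), over 16 N on the cap spoils it. End wall 15 mm behind; it and its cheeks rise 5 to 9 mm above this point.
- plus (a point): Nominal inner face of the plus wall at cell axis height, 22.5 mm to +x of bay (same +/- 13 mm as the spring). The wall is 4.5 mm thick and 31 mm wide, its top 8 mm above this point; at this point a blind window, 11 mm wide, from 6 mm below to 5 mm above, 3 mm deep, takes the plus nub, so the seated cell is caught under the bar above the window.
- cell: The fresh thick cell: a cylinder 26 mm in diameter, 50 mm long over all, 68 g or so, plain grey sleeve with a dark band near the plus end; starts lying on the 1.6 mm thick desk mat. Origin: on its axis at mid-length. x axis: along the cell from the flat minus end (x = -25 mm) to the plus end (shoulder at x = +22.5 mm, then a nub 6.6 mm in diameter to x = +25 mm). May be rolled any way.
- cell_plus (a point): Tip of the plus nub of the thick cell, on its axis, 25 mm from the cell's origin.
- slim_cell: A slim cell, 14 mm in diameter and 50 mm long, that does not belong in this holder; leave it. Origin: middle of its axis, x along it.
- tape: Roll of paper tape lying flat, 65 mm across, 19 mm high; leave it. Origin: centre of its underside.
- rubber: Eraser, 46 x 21 x 13 mm; leave it. Origin: centre of its underside.
Mind the look-alikes: they are no part of the job. Leave any orange look-alike of the cell alone.

How it is judged:
By the outcome, as a careful person would: the job done as asked, in the order asked, and still so for the second after the job is handed in, with the robot touching nothing.
It also fails if it takes over 48 s, if anything falls off the work surface, if the arm or the gripper's body presses on something with over 40 N, if the wrist force passes 120 N, or if a joint passes its speed limit or range.

## Working session

There is one attempt and no reset: what is moved stays moved. The work goes in short steps, Python scripts to look and compute and a tool call to move; the robot and the scene stay as the last step left them, time stands still between calls to the robot, and variables do not carry over. Pictures are saved under pics/ and viewed, and the job is handed in when it is done.

Besides the shell and the picture viewer there is one more tool, called after "Call:" as name([rows], argument=value, ...), one row to a line, values as JSON. drive_tool: Moves the arm, as the interface text tells. Its arguments: {"type":"object","properties":{"series":{"type":"array","items":{"type":"object","properties":{"x":{"type":"number"},"y":{"type":"number"},"z":{"type":"number"},"ax":{"type":"number"},"ay":{"type":"number"},"az":{"type":"number"}}}},"hand":{"type":"number"}},"required":["series"]}

```bash
ls; mkdir -p pics
python3 - <<'E'
from plant import sensors, cams, workorder, manip
import cv2
print(sensors.state()); print(manip.pinch_z, [a for a in dir(manip) if a[0]!='_'])
for n in ("top","side","wrist"):
    f=cams.grab_frame(n); cv2.imwrite(f"pics/{n}0.png",f["img"]); print(n,f["camera_matrix"],f["k1"],f["cam_to_world"])
E
```

```text
pics
{'time': 0.0, 'joint_pos': array([-1.32700818e+00,  5.33182758e-02,  1.61430820e+00,  1.24766857e-05,
        1.47600592e+00, -1.18998516e-01]), 'joint_vel': array([ 0.00019402,  0.00132343,  0.00173138,  0.00012311, -0.00206819,
        0.00057527]), 'joint_efforts': array([-3.59214400e-04, -3.93677974e+01, -3.70176172e+01, -1.03614177e-04,
        7.08110645e-03, -5.18696467e-06]), 'tool_pos': array([ 0.22163664, -0.58363913,  0.19827853]), 'tool_rot': array([-0.12684171, -0.69546461, -0.12828177,  0.69554578]), 'contact_force': array([-0.59183629, -0.2867873 ,  0.18961348]), 'ft_torque': array([-0.04622548, -0.00752736, -0.04089022]), 'gripper_width': 0.9981246826160232}
-0.0187 ['IKError', 'pinch_z']
top [[543.4916852    0.         314.03725426]
 [  0.         543.4916852  240.37915328]
 [  0.           0.           1.        ]] 0.010734620933442207 [[ 1.63324055e-03 -9.96761065e-01  8.04034373e-02  5.06732544e-01]
 [-9.99953007e-01 -8.59546349e-04  9.65632177e-03 -2.72566475e-02]
 [-9.55593509e-03 -8.04154300e-02 -9.96715628e-01  9.62333673e-01]
 [ 0.00000000e+00  0.00000000e+00  0.00000000e+00  1.00000000e+00]]
side [[569.74712387   0.         308.51111557]
 [  0.         569.74712387 242.01419306]
 [  0.           0.           1.        ]] -0.08945246303944873 [[ 0.98579355 -0.07602798  0.14976923  0.46000405]
 [-0.16778948 -0.40541282  0.89860288 -0.9301071 ]
 [-0.0076006  -0.91096662 -0.41241004  0.4782522 ]
 [ 0.          0.          0.          1.        ]]
wrist [[420.54361492   0.         328.39515117]
 [  0.         420.54361492 238.26534383]
 [  0.           0.           1.        ]] -0.06758433271681104 [[ 3.54127109e-01 -8.96080813e-01 -2.67643732e-01  2.90784437e-01]
 [-9.35197153e-01 -3.39475869e-01 -1.00808829e-01 -5.57922886e-01]
 [-5.25731393e-04  2.85998795e-01 -9.58229833e-01  3.71996294e-01]
 [ 0.00000000e+00  0.00000000e+00  0.00000000e+00  1.00000000e+00]]
```

View pics/top0.png

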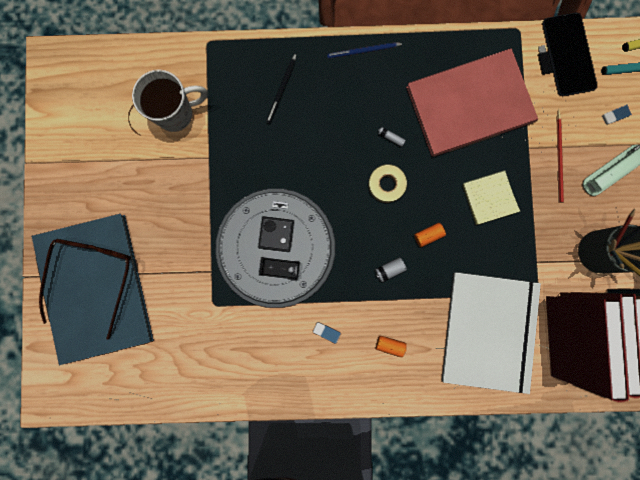

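View pics/side0.png

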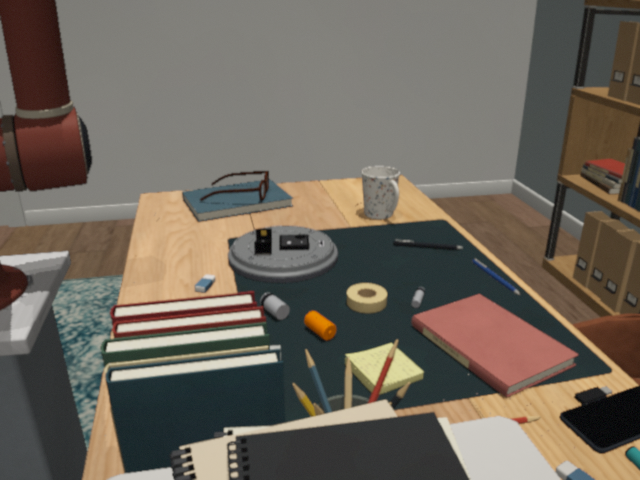

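View pics/wrist0.png

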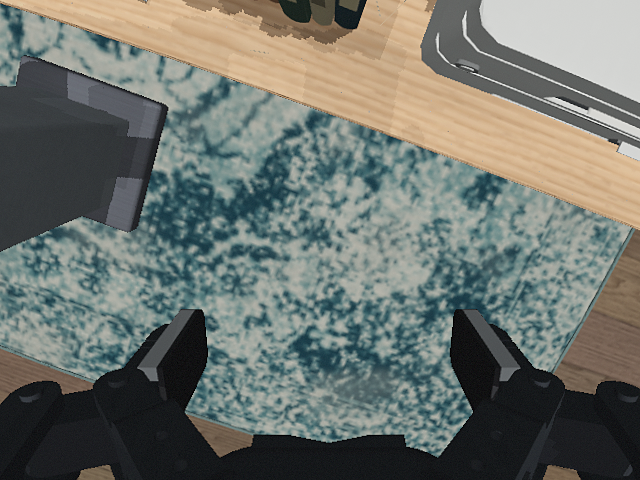

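The top view shows the clock at about (275,247) with the holder at (279,269). The grey thick cell is at (392,269), the slim cell at (392,136), the tape at (388,183), and the orange look-alikes at (430,235) and (391,346). I'll zoom in on the clock and cell.

Run:
```python
import cv2,numpy as np
t=cv2.imread("pics/top0.png"); s=cv2.imread("pics/side0.png")
a=cv2.resize(t[205:295,210:340],None,fx=6,fy=6,interpolation=cv2.INTER_CUBIC)
a=np.clip(a.astype(float)*1.6+15,0,255).astype(np.uint8)
cv2.imwrite("pics/c1.png",a)
b=cv2.resize(t[240:300,360:430],None,fx=8,fy=8,interpolation=cv2.INTER_CUBIC); cv2.imwrite("pics/c2.png",b)
c=cv2.resize(s[215:335,220:350],None,fx=5,fy=5,interpolation=cv2.INTER_CUBIC)
c=np.clip(c.astype(float)*1.5+15,0,255).astype(np.uint8);cv2.imwrite("pics/c3.png",c)
```

```text
(no output)
```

View pics/c1.png

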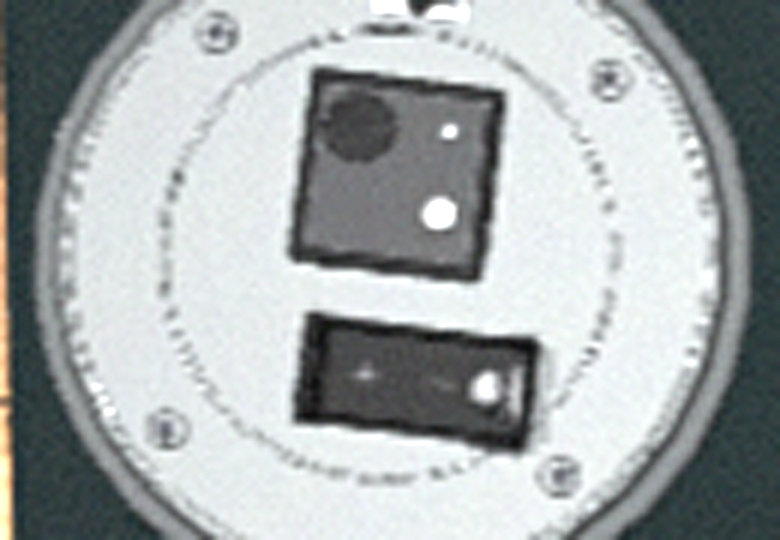

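View pics/c2.png

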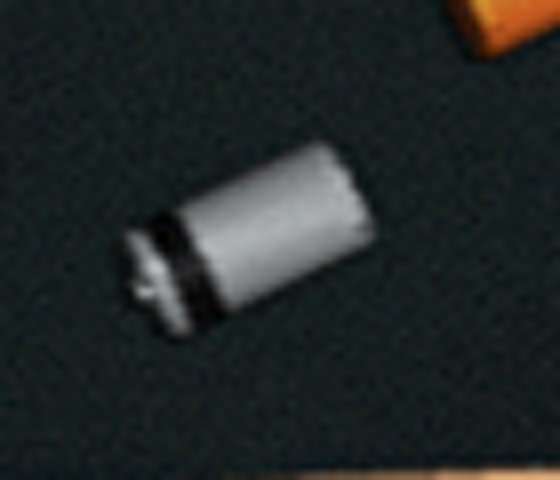

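View pics/c3.png

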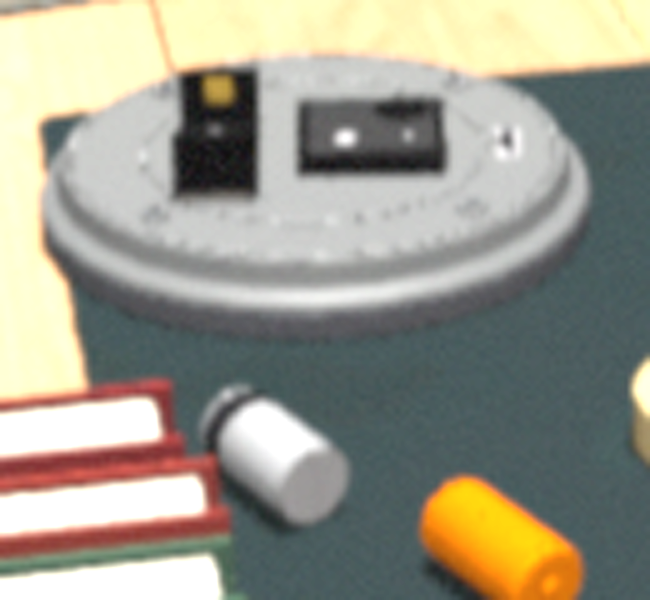

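```bash
cat > h.py <<'E'
import numpy as np,cv2
from plant import sensors, cams
from scipy.spatial.transform import Rotation as R
def ray(f,uv):
    K=f["camera_matrix"];k=f["k1"]
    p=np.array([(uv[0]-K[0,2])/K[0,0],(uv[1]-K[1,2])/K[1,1]]);q=p.copy()
    for _ in range(30): q=p/(1+k*(q@q))
    T=f["cam_to_world"]; return T[:3,3],T[:3,:3]@np.array([q[0],q[1],1])
def bp(f,uv,z):
    o,d=ray(f,uv); return o+d*(z-o[2])/d[2]
def proj(f,P):
    T=f["cam_to_world"];P=np.atleast_2d(P);c=(P-T[:3,3])@T[:3,:3];s=c[:,:2]/c[:,2:]
    s=s*(1+f["k1"]*(s**2).sum(1))[:,None];K=f["camera_matrix"]
    return s*[K[0,0],K[1,1]]+K[:2,2]
def tri(f1,u1,f2,u2):
    o1,d1=ray(f1,u1);o2,d2=ray(f2,u2);A=np.stack([d1,-d2],1)
    s=np.linalg.lstsq(A,o2-o1,rcond=None)[0];a=o1+s[0]*d1;b=o2+s[1]*d2
    return (a+b)/2,np.linalg.norm(a-b)
def Rt(s=None):
    s=s or sensors.state();w,x,y,z=s['tool_rot'];return R.from_quat([x,y,z,w]).as_matrix()
def delta(pt,Rm,s=None):
    s=s or sensors.state();R0=Rt(s)
    d=R0.T@(np.array(pt)-s['tool_pos'])/0.025
    rv=R.from_matrix(R0.T@Rm).as_rotvec(degrees=True)/5
    return d.round(3),rv.round(3)
def st():
    s=sensors.state();print('t',round(s['time'],2),'p',(s['tool_pos']*1000).round(1),'F',s['contact_force'].round(2),'T',s['ft_torque'].round(2),'w',round(s['gripper_width'],3))
    print(Rt(s).round(4).tolist());return s
E
python3 - <<'E'
from h import *
f=cams.grab_frame("top")
c=lambda x,y:(210+x/6,205+y/6)
m=[bp(f,c(*p),.0376) for p in[(318,70),(505,92),(480,280),(292,262)]]
print('mov',np.mean(m,0),[p.round(4).tolist() for p in m])
# holder ends: left end mids
hl=[bp(f,c(*p),.05) for p in[(305,315),(295,420)]];hr=[bp(f,c(*p),.05) for p in[(540,340),(522,450)]]
print(hl,hr)
d=lambda x,y:(360+x/8,240+y/8)
for p,z in[((148,288),.0146),((350,190),.0146),((128,235),.0146),((187,335),.0146),((322,143),.0146),((375,238),.0146)]: print(bp(f,d(*p),z))
# clock rim
img=f["img"]
E
```

```text
mov [0.59170785 0.04597277 0.0376    ] [[0.622, 0.0693, 0.0376], [0.6157, 0.0158, 0.0376], [0.562, 0.0227, 0.0376], [0.5671, 0.0762, 0.0376]]
[array([0.55137314, 0.07099073, 0.05      ]), array([0.52200429, 0.07350549, 0.05      ])] [array([0.54444546, 0.00509678, 0.05      ]), array([0.51373492, 0.01000744, 0.05      ])]
[ 0.52117034 -0.13021921  0.0146    ]
[ 0.54251731 -0.17426661  0.0146    ]
[ 0.53266548 -0.12596812  0.0146    ]
[ 0.51100518 -0.13858967  0.0146    ]
[ 0.55273971 -0.16830307  0.0146    ]
[ 0.53209659 -0.17956499  0.0146    ]
```

Run:
```python
from h import *
s=st();f=cams.grab_frame("wrist")
T=f["cam_to_world"];print(Rt(s).T@(T[:3,3]-s['tool_pos']),s['joint_pos'])
def down(yaw): # tool x down, tool y dir at yaw
    y=np.array([np.cos(yaw),np.sin(yaw),0]);x=np.array([0,0,-1.]);return np.stack([x,y,np.cross(x,y)],1)
ya=np.radians(116)
for o in(-90,90):
  Rm=down(ya+np.radians(o)); print(o,Rm[:,2],delta([.532,-.152,.2],Rm))
  for w in(84,):
   Rm=down(np.radians(w+o)); print(o,Rm[:,2],delta([.532,.036,.15],Rm))
```

```text
t 0.2 p [ 221.7 -583.9  198.7] F [0.29 0.61 0.17] T [-0.04 -0.01 -0.02] w 1.0
[[-0.0003, 0.3549, -0.9349], [0.0013, -0.9349, -0.3549], [-1.0, -0.0013, -0.0001]]
[-1.73635103e-01  1.09064088e-04 -7.38369264e-02] [-1.32702616e+00  5.31432900e-02  1.61380558e+00 -1.74994623e-05
  1.47597385e+00 -1.19000032e-01]
-90 [ 0.43837115 -0.89879405  0.        ] (array([ -0.03 , -11.751, -17.736]), array([-1.9043e+01, -1.0000e-02,  7.0000e-03]))
-90 [-0.10452846 -0.9945219  -0.        ] (array([  1.977, -18.78 , -20.404]), array([-1.2643e+01, -7.0000e-03,  9.0000e-03]))
90 [-0.43837115  0.89879405  0.        ] (array([ -0.03 , -11.751, -17.736]), array([1.6957e+01, 7.0000e-03, 1.0000e-02]))
90 [0.10452846 0.9945219  0.        ] (array([  1.977, -18.78 , -20.404]), array([2.3357e+01, 1.0000e-02, 8.0000e-03]))
```

Call:
drive_tool([
  {"x": -1.6},
  {"x": -3.2},
  {"x": -4.8},
  {"x": -4.8,"y": -1,"z": -1.3},
  {"x": -4.8,"y": -2,"z": -2.2},
])

```text
schema error: expected keys x, y, z, ax, ay, az
```

Call:
drive_tool([
  {"y": -5.6,"z": -6.0,"ax": -7},
  {"y": -5.6,"z": -6.0,"ax": -7},
  {"y": -5.6,"z": -6.0,"ax": -7},
  {"y": -5.6,"z": -6.0,"ax": -7},
  {"y": -5.6,"z": -6.0,"ax": -7},
])

```text
schema error: expected keys x, y, z, ax, ay, az
```

```bash
cat >> h.py <<'E'
def down(yaw):
    yaw=np.radians(yaw);y=np.array([np.cos(yaw),np.sin(yaw),0]);x=np.array([0,0,-1.]);return np.stack([x,y,np.cross(x,y)],1)
E
python3 - <<'E'
from h import *
st();print(delta([.532,.036,.15],down(-6)))
E
```

```text
t 0.25 p [ 221.7 -584.   198.9] F [-0.13 -0.46  0.05] T [ 0.01 -0.02 -0.02] w 1.004
[[-0.0002, 0.3549, -0.9349], [0.0009, -0.9349, -0.3549], [-1.0, -0.0009, -0.0001]]
(array([  1.977, -18.78 , -20.404]), array([-1.2643e+01, -7.0000e-03,  9.0000e-03]))
```

All six keys are needed.

Call:
drive_tool([
  {"x": -1.6,"y": 0,"z": 0,"ax": 0,"ay": 0,"az": 0},
  {"x": -3.2,"y": 0,"z": 0,"ax": 0,"ay": 0,"az": 0},
  {"x": -4.8,"y": 0,"z": 0,"ax": 0,"ay": 0,"az": 0},
  {"x": -4.8,"y": -1,"z": -1.1,"ax": -1,"ay": 0,"az": 0},
  {"x": -4.8,"y": -2,"z": -2.2,"ax": -2,"ay": 0,"az": 0},
])

```text
time: 0.67
tool_pos: [0.2555, -0.5196, 0.3238]
tool_rot: [0.191, 0.682, 0.186, -0.681]
contact_force: [1.4, 1.0, -0.7]
gripper_width: 0.999
```

Run:
```python
from h import *
st();print(delta([.532,.036,.15],down(-6)))
```

```text
t 0.67 p [ 255.5 -519.6  323.8] F [ 1.43  0.96 -0.66] T [ 0.   -0.03 -0.03] w 0.999
[[0.0023, 0.5129, -0.8584], [-0.0065, -0.8584, -0.513], [-1.0, 0.0068, 0.0014]]
(array([  6.832, -13.453, -20.903]), array([-10.628,   0.051,  -0.065]))
```

Call:
drive_tool([
  {"x": 0,"y": -0.8,"z": -1.3,"ax": -1,"ay": 0,"az": 0},
  {"x": 0,"y": -1.6,"z": -2.6,"ax": -2,"ay": 0,"az": 0},
  {"x": 0,"y": -2.4,"z": -3.9,"ax": -3,"ay": 0,"az": 0},
  {"x": 0.5,"y": -3.2,"z": -5.2,"ax": -4,"ay": 0,"az": 0},
  {"x": 1,"y": -4,"z": -6.5,"ax": -5,"ay": 0,"az": 0},
])

```text
time: 1.08
tool_pos: [0.3446, -0.3477, 0.2953]
tool_rot: [0.333, 0.625, 0.331, -0.624]
contact_force: [-1.1, -0.5, -0.4]
gripper_width: 1.0
```

Run:
```python
from h import *
st();print(delta([.532,.036,.15],down(-6)))
```

```text
t 1.08 p [ 344.6 -347.7  295.3] F [-1.1  -0.49 -0.4 ] T [-0.03  0.02  0.03] w 1.0
[[0.0017, 0.8291, -0.5592], [-0.002, -0.5592, -0.8291], [-1.0, 0.0025, 0.0008]]
(array([  5.792,  -2.383, -16.919]), array([-5.6  ,  0.016, -0.026]))
```

Call:
drive_tool([
  {"x": 0.6,"y": -0.2,"z": -1.5,"ax": -1,"ay": 0,"az": 0},
  {"x": 1.2,"y": -0.5,"z": -3,"ax": -2,"ay": 0,"az": 0},
  {"x": 1.8,"y": -0.7,"z": -4.5,"ax": -3,"ay": 0,"az": 0},
  {"x": 2.4,"y": -1,"z": -6,"ax": -4,"ay": 0,"az": 0},
  {"x": 3,"y": -1.2,"z": -7.5,"ax": -4.5,"ay": 0,"az": 0},
])

```text
time: 1.5
tool_pos: [0.4247, -0.1751, 0.2189]
tool_rot: [0.448, 0.548, 0.447, -0.548]
contact_force: [1.0, -0.9, -0.0]
gripper_width: 1.0
```

Run:
```python
from h import *
st();print(delta([.532,.036,.15],down(-6)))
```

```text
t 1.5 p [ 424.7 -175.1  218.9] F [ 0.99 -0.85 -0.02] T [ 0.   -0.02 -0.04] w 1.0
[[0.0006, 0.9799, -0.1997], [-0.0004, -0.1997, -0.9799], [-1.0, 0.0007, 0.0003]]
(array([ 2.756,  2.516, -9.133]), array([-1.104,  0.003, -0.008]))
```

Call:
drive_tool([
  {"x": 0.4,"y": 0.4,"z": -1.5,"ax": -0.5,"ay": 0,"az": 0},
  {"x": 0.9,"y": 1,"z": -3,"ax": -0.7,"ay": 0,"az": 0},
  {"x": 1.4,"y": 1.6,"z": -4.5,"ax": -0.7,"ay": 0,"az": 0},
  {"x": 1.9,"y": 2.1,"z": -6,"ax": -0.7,"ay": 0,"az": 0},
  {"x": 2.3,"y": 2.5,"z": -7.2,"ax": -0.7,"ay": 0,"az": 0},
])

```text
time: 1.92
tool_pos: [0.5228, -0.0108, 0.1611]
tool_rot: [0.463, 0.534, 0.463, -0.534]
contact_force: [-0.5, -0.2, -0.1]
gripper_width: 0.998
```

Call:
drive_tool([
  {"x": 0,"y": 0,"z": -0.5,"ax": 0,"ay": 0,"az": 0},
  {"x": 0,"y": 0,"z": -0.5,"ax": 0,"ay": 0,"az": 0},
  {"x": 0,"y": 0,"z": -0.5,"ax": 0,"ay": 0,"az": 0},
])

```text
time: 2.17
tool_pos: [0.5239, -0.001, 0.1621]
tool_rot: [-0.463, -0.534, -0.463, 0.534]
contact_force: [-0.4, 0.4, -0.5]
gripper_width: 0.996
```

Run:
```python
from h import *
st();f=cams.grab_frame("wrist");np.save("pics/w1.npy",f,allow_pickle=True)
cv2.imwrite("pics/w1.png",f["img"])
print(proj(f,[[.532,.038,.0466]]))
```

```text
t 2.17 p [523.9  -1.  162.1] F [-0.35  0.4  -0.5 ] T [ 0.02 -0.    0.06] w 0.996
[[-0.0003, 0.9899, -0.1415], [-0.0007, -0.1415, -0.9899], [-1.0, -0.0002, 0.0007]]
[[330.48119935 163.36849656]]
```

View pics/w1.png

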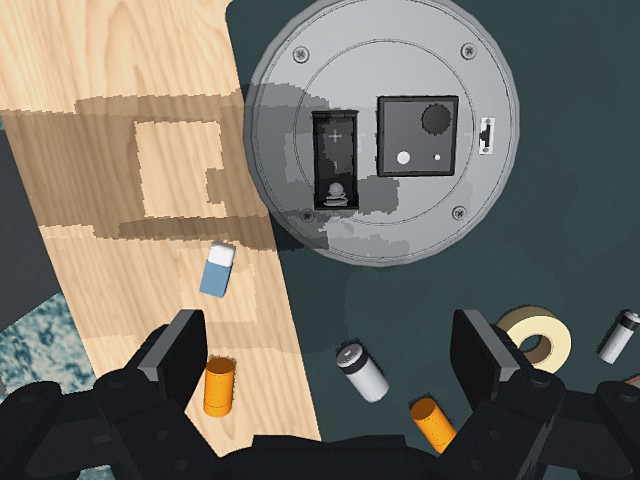

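The wrist view shows the holder spanning (313–358, 110–210), with the plus mark toward the top and the spring cap at (336,188). The movement is at (418,136) and the cell at (362,372) with its plus end up-left. I'll zoom in for measurements.

Run:
```python
import cv2,numpy as np
t=cv2.imread("pics/w1.png")
a=cv2.resize(t[90:220,295:475],None,fx=4.4,fy=4.4,interpolation=cv2.INTER_CUBIC)
cv2.imwrite("pics/w1a.png",np.clip(a.astype(float)*1.5+25,0,255).astype(np.uint8))
a=cv2.resize(t[325:415,315:410],None,fx=6,fy=6,interpolation=cv2.INTER_CUBIC)
cv2.imwrite("pics/w1b.png",a)
```

```text
(no output)
```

View pics/w1a.png

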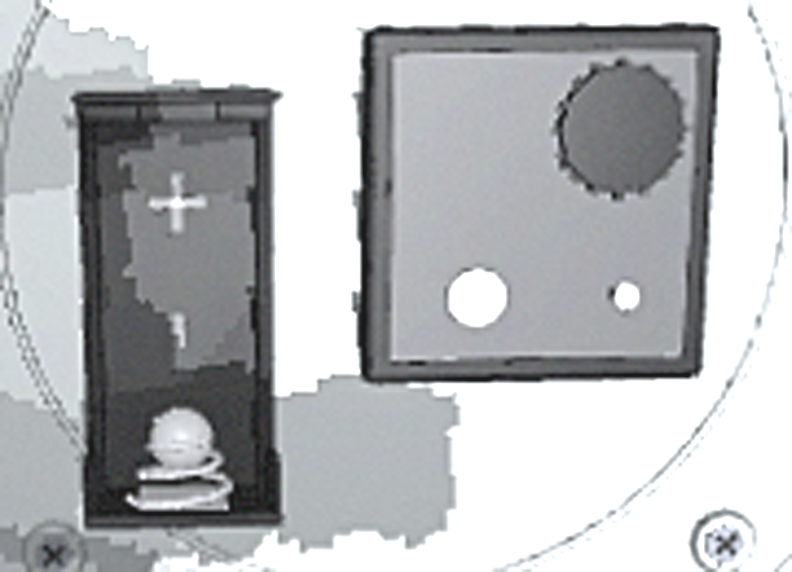

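View pics/w1b.png

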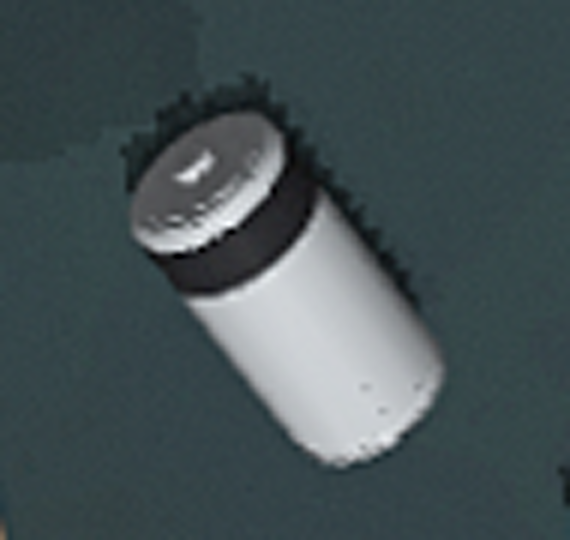

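```bash
cat > fit.py <<'E'
from h import *
from scipy.optimize import least_squares
f=np.load("pics/w1.npy",allow_pickle=True).item()
c=lambda x,y:np.array([295+x/4.4,90+y/4.4])
def w(p,P):
    P=np.atleast_2d(P)/1000;a=p[2];Rm=np.array([[np.cos(a),-np.sin(a)],[np.sin(a),np.cos(a)]])
    return np.c_[P[:,:2]@Rm.T+p[:2],P[:,2]+.0016]
E
python3 - <<'E'
from fit import *
# pts in image: clock +x is up in image, +y is left
obs=np.array([c(365,31),c(719,30),c(697,376),c(365,380)])
mod=np.array([[28,6,36],[28,-50,36],[-28,-50,36],[-28,6,36]])
r=least_squares(lambda p:(proj(f,w(p,mod))-obs).ravel(),[.57,.046,1.46]);p=r.x
print(p,np.degrees(p[2]),r.fun.round(2))
for nm,uv,z in(('cap',c(181,435),45),('wallL',c(72,95),53),('wallR',c(280,95),53),('endL',c(85,524),50),('endR',c(280,524),50),('plusinner',c(180,118),53),('railL',c(83,300),38),('railR',c(272,300),38)):
    q=bp(f,uv,z/1000+.0016)[:2]-p[:2];a=p[2];print(nm,(np.array([[np.cos(a),np.sin(a)],[-np.sin(a),np.cos(a)]])@q*1000).round(1))
b=lambda x,y:(315+x/6,325+y/6)
for n,uv,z in(('nub',b(197,165),.0146),('shL',b(132,225),.0146),('shR',b(290,150),.0146),('mL',b(300,440),.0146),('mR',b(440,370),.0146)):print(n,bp(f,uv,z).round(4))
E
```

```text
[0.57225464 0.0490898  1.44581021] 82.83882302166593 [-0.57 -1.18  0.95 -1.64  1.16  1.51 -1.51  1.68]
cap [-33.7  34.9]
wallL [18.4 50.3]
wallR [17.8 19.9]
endL [-46.7  50.3]
endR [-47.2  19.6]
plusinner [14.8 34.6]
railL [-13.   50.1]
railR [-13.6  20.1]
nub [ 0.5236 -0.1298  0.0146]
shL [ 0.5129 -0.1385  0.0146]
shR [ 0.5373 -0.1293  0.0146]
mL [ 0.533  -0.1798  0.0146]
mR [ 0.5553 -0.1704  0.0146]
```

Run:
```python
from fit import *
t=cams.grab_frame("top"); cv2.imwrite("pics/top1.png",t["img"])
g=lambda x,y:(210+x/6,205+y/6)
print('top cap',bp(t,g(487,388),.0466),'wall',bp(t,g(305,315),.0546),bp(t,g(295,420),.0546),'end',bp(t,g(540,340),.0516),bp(t,g(522,450),.0516))
print('wrist cap',bp(f,c(181,435),.0466),'wall',bp(f,c(72,95),.0546),bp(f,c(280,95),.0546),'end',bp(f,c(85,524),.0516),bp(f,c(280,524),.0516))
st();print(delta([.532,-.1506,.08],down(25.3)))
```

```text
top cap [0.53109751 0.02004407 0.0466    ] wall [0.55114806 0.07049536 0.0546    ] [0.52192729 0.07299745 0.0546    ] end [0.54437932 0.00504004 0.0516    ] [0.51372264 0.00994209 0.0516    ]
wrist cap [0.53340349 0.02001725 0.0466    ] wall [0.52459079 0.07358243 0.0546    ] [0.55471924 0.06927    0.0546    ] end [0.51656298 0.00906968 0.0516    ] [0.54689672 0.00470447 0.0516    ]
t 2.27 p [524.1  -2.2 162.8] F [-0.26 -0.2   1.43] T [ 0.05  0.03 -0.02] w 0.994
[[0.0011, 0.9896, -0.144], [-0.0007, -0.144, -0.9896], [-1.0, 0.0012, 0.0005]]
(array([3.315, 1.164, 5.827]), array([-6.716,  0.01 , -0.011]))
```

Call:
drive_tool([
  {"x": 0.3,"y": 0.3,"z": 1.4,"ax": -1.4,"ay": 0,"az": 0},
  {"x": 1,"y": 0.6,"z": 2.8,"ax": -2.8,"ay": 0,"az": 0},
  {"x": 1.7,"y": 0.9,"z": 4.2,"ax": -4.2,"ay": 0,"az": 0},
  {"x": 2.5,"y": 1.16,"z": 5.5,"ax": -5.6,"ay": 0,"az": 0},
  {"x": 3.3,"y": 1.16,"z": 5.83,"ax": -6.72,"ay": 0,"az": 0},
], hand=0.6)

```text
time: 2.68
tool_pos: [0.5322, -0.1558, 0.0804]
tool_rot: [0.599, 0.378, 0.596, -0.378]
contact_force: [-0.3, 0.2, -0.5]
gripper_width: 0.594
```

Call:
drive_tool([
  {"x": 0,"y": 0,"z": 0,"ax": 0,"ay": 0,"az": 0},
  {"x": 0,"y": 0,"z": 0,"ax": 0,"ay": 0,"az": 0},
])

```text
time: 2.85
tool_pos: [0.5305, -0.1507, 0.0789]
tool_rot: [0.596, 0.38, 0.597, -0.38]
contact_force: [-0.9, 0.8, -0.6]
gripper_width: 0.595
```

Run:
```python
from h import *
s=st();f=cams.grab_frame("wrist");np.save("pics/w2.npy",f,allow_pickle=True)
im=f["img"].copy()
tcp=s['tool_pos'];R0=Rt(s)
for a in(-.06,.0,.06):
  for z in (.0146,):
    q=tcp+R0@[0,0,a];q[2]=z;u=proj(f,q)[0];cv2.circle(im,tuple(int(v) for v in u),2,(0,0,255),-1);print(u)
cv2.imwrite("pics/w2.png",im)
print(delta([.532,-.1506,.0091],down(25.3)))
```

```text
t 2.85 p [ 530.5 -150.7   78.9] F [-0.86  0.83 -0.61] T [-0.07  0.01 -0.03] w 0.595
[[-0.0019, 0.9059, 0.4235], [0.001, 0.4235, -0.9059], [-1.0, -0.0013, -0.0017]]
[326.88062055 136.78198701]
[327.06093511 240.53290415]
[327.22704372 330.90937147]
(array([2.85e+00, 2.00e-03, 1.60e-02]), array([-0.029,  0.003, -0.007]))
```

View pics/w2.png

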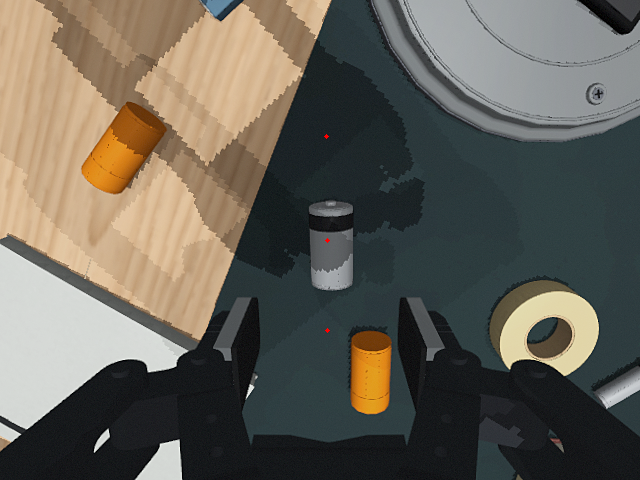

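Run:
```python
from h import *
f=np.load("pics/w2.npy",allow_pickle=True).item();s=sensors.state();R0=Rt(s)
for n,u in(('orangeTL',(351,345)),('oTR',(391,345)),('nub',(331,201)),('shL',(309,208)),('shR',(353,208)),('mL',(313,283)),('mR',(352,283)),('mbot',(332,290))):
  print(n,((bp(f,u,.0146)-s['tool_pos'])@R0*1000).round(1))
```

```text
orangeTL [65.8 13.8 70.1]
oTR [65.8 39.6 70.3]
nub [ 65.7   1.  -23.9]
shL [ 65.7 -11.7 -19.8]
shR [ 65.8  13.7 -19.7]
mL [ 65.8 -10.   27. ]
mR [65.8 13.8 27.1]
mbot [65.8  1.6 31.7]
```

Call:
drive_tool([
  {"x": 1,"y": 0.03,"z": 0,"ax": 0,"ay": 0,"az": 0},
  {"x": 2,"y": 0.03,"z": 0,"ax": 0,"ay": 0,"az": 0},
  {"x": 2.8,"y": 0.03,"z": 0,"ax": 0,"ay": 0,"az": 0},
  {"x": 2.8,"y": 0.03,"z": 0,"ax": 0,"ay": 0,"az": 0},
  {"x": 2.8,"y": 0.03,"z": 0,"ax": 0,"ay": 0,"az": 0},
])

```text
time: 3.32
tool_pos: [0.5328, -0.1485, 0.0104]
tool_rot: [0.598, 0.378, 0.598, -0.378]
contact_force: [-0.1, -0.3, 0.0]
gripper_width: 0.598
```

Run:
```python
from h import *
st();print(delta([.532,-.1506,.0091],down(25.3)))
```

```text
t 3.32 p [ 532.8 -148.5   10.4] F [-0.06 -0.27  0.04] T [ 0.04  0.01 -0.02] w 0.598
[[0.0002, 0.9034, 0.4288], [0.0, 0.4288, -0.9034], [-1.0, 0.0001, 0.0001]]
(array([ 0.051, -0.066,  0.062]), array([ 0.018,  0.001, -0.002]))
```

Call:
drive_tool([
  {"x": 0.05,"y": 0,"z": 0.04,"ax": 0,"ay": 0,"az": 0},
  {"x": 0.05,"y": 0,"z": 0.04,"ax": 0,"ay": 0,"az": 0},
  {"x": 0.05,"y": 0,"z": 0.04,"ax": 0,"ay": 0,"az": 0},
  {"x": 0.05,"y": 0,"z": 0.04,"ax": 0,"ay": 0,"az": 0},
  {"x": 0.05,"y": 0,"z": 0.04,"ax": 0,"ay": 0,"az": 0},
], hand=0)

```text
time: 3.73
tool_pos: [0.5336, -0.1503, 0.0092]
tool_rot: [0.598, 0.378, 0.597, -0.378]
contact_force: [-0.0, 0.2, -0.2]
gripper_width: -0.001
```

Run:
```python
from h import *
s=st();f=cams.grab_frame("wrist");np.save("pics/w3.npy",f,allow_pickle=True)
cv2.imwrite("pics/w3.png",cv2.resize(f["img"][120:480,180:480],None,fx=1.6,fy=1.6));st()
```

```text
t 3.73 p [ 533.6 -150.3    9.2] F [-0.    0.16 -0.23] T [-0.02  0.    0.02] w -0.001
[[0.0013, 0.9035, 0.4286], [-0.0005, 0.4286, -0.9035], [-1.0, 0.001, 0.0011]]
t 3.78 p [ 533.4 -150.3    8.9] F [ 0.67  0.31 -0.36] T [-0.   -0.01  0.03] w -0.003
[[0.0009, 0.9035, 0.4286], [-0.0004, 0.4286, -0.9035], [-1.0, 0.0006, 0.0007]]
```

View pics/w3.png

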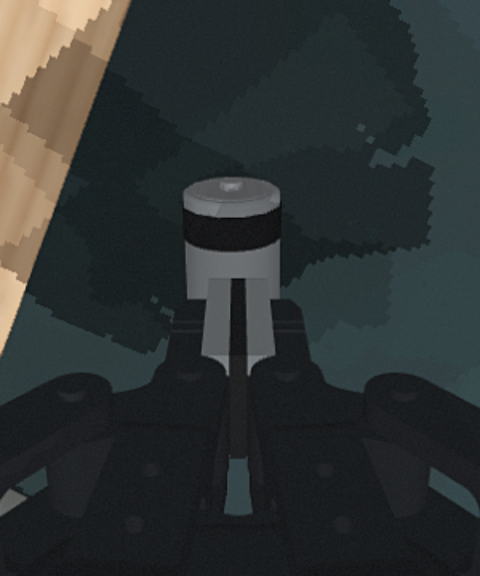

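Run:
```python
from h import *
f=np.load("pics/w3.npy",allow_pickle=True).item();s=sensors.state();R0=Rt(s)
print(proj(f,[s['tool_pos']]))
for n,u in(('nub',(180+230/1.6,120+187/1.6)),('shL',(180+183/1.6,120+200/1.6)),('shR',(180+281/1.6,120+200/1.6))):
  print(n,((bp(f,u,.0146)-s['tool_pos'])@R0*1000).round(1))
for n in("side","top"):
  f=cams.grab_frame(n);im=f["img"];cv2.imwrite(f"pics/{n}3.png",im);u=proj(f,[s['tool_pos']])[0].astype(int);print(u)
  c=im[max(0,u[1]-70):u[1]+50,u[0]-70:u[0]+70];cv2.imwrite(f"pics/{n}3z.png",cv2.resize(c,None,fx=5,fy=5,interpolation=cv2.INTER_CUBIC))
```

```text
[[326.27164453 282.11035192]]
nub [ -5.7  -1.  -22.8]
shL [ -5.7 -13.3 -19.2]
shR [ -5.7  12.4 -19.2]
[273 308]
[389 269]
```

View pics/side3z.png

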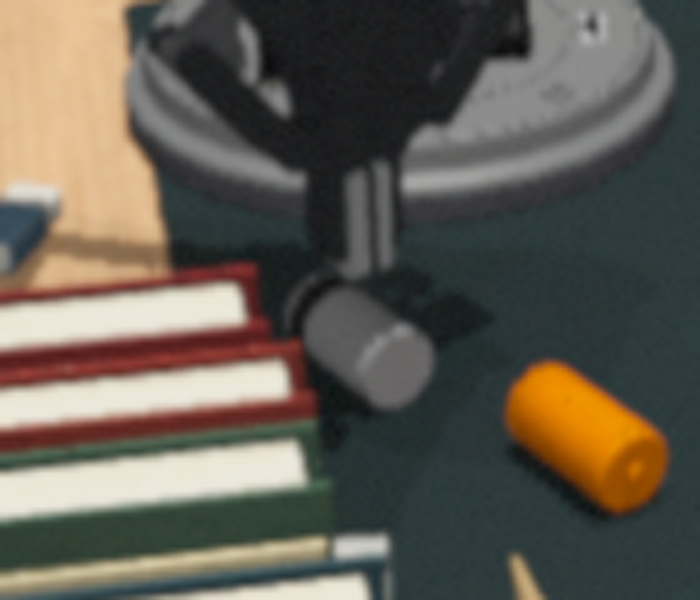

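View pics/top3z.png

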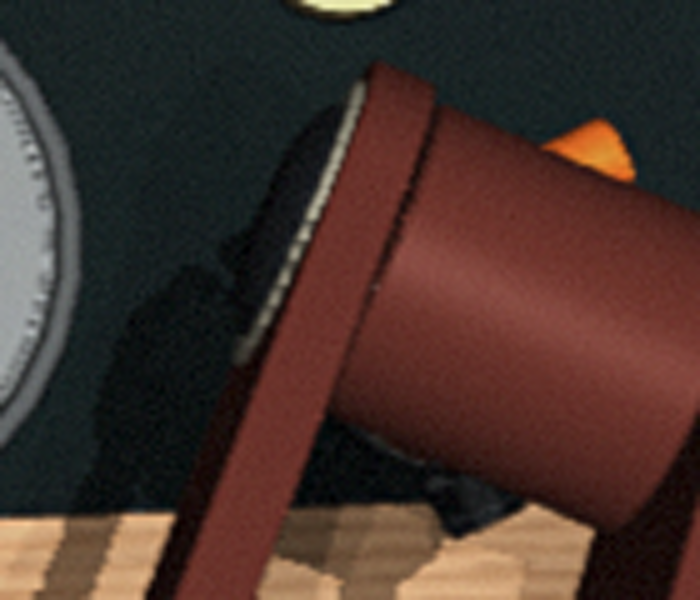

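Run:
```python
from h import *
f=np.load("pics/w3.npy",allow_pickle=True).item();s=sensors.state();R0=Rt(s);sd=cams.grab_frame("side")
for a in(0,-.006,-.012,-.0187,-.025): print(a,[ (proj(f,[s['tool_pos']+R0@[a,0,z]])[0].round(1).tolist(),proj(sd,[s['tool_pos']+R0@[a,0,z]])[0].round(1).tolist()) for z in(0,-.011,.011)])
print(tri(f,(328.8,293.8),sd,(276,290)))
```

```text
0 [([325.8, 281.3], [273.8, 308.7]), ([325.7, 258.1], [270.2, 305.8]), ([325.8, 303.7], [277.5, 311.7])]
-0.006 [([325.7, 286.6], [273.7, 305.5]), ([325.7, 262.8], [270.1, 302.6]), ([325.8, 309.6], [277.4, 308.4])]
-0.012 [([325.7, 292.3], [273.6, 302.2]), ([325.6, 267.8], [269.9, 299.4]), ([325.7, 315.9], [277.3, 305.1])]
-0.0187 [([325.6, 299.1], [273.4, 298.5]), ([325.5, 273.8], [269.8, 295.7]), ([325.7, 323.4], [277.1, 301.4])]
-0.025 [([325.5, 306.0], [273.3, 295.1]), ([325.4, 279.9], [269.6, 292.3]), ([325.6, 331.0], [277.0, 297.9])]
(array([ 0.53485227, -0.14343176,  0.03762629]), np.float64(0.0071534890605999425))
```

Run:
```python
import cv2,numpy as np
im=cv2.imread("pics/side3.png")[240:335,225:325]
cv2.imwrite("pics/s3z.png",np.clip(cv2.resize(im,None,fx=7,fy=6,interpolation=cv2.INTER_CUBIC).astype(float)*1.8+20,0,255).astype(np.uint8))
```

```text
(no output)
```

View pics/s3z.png

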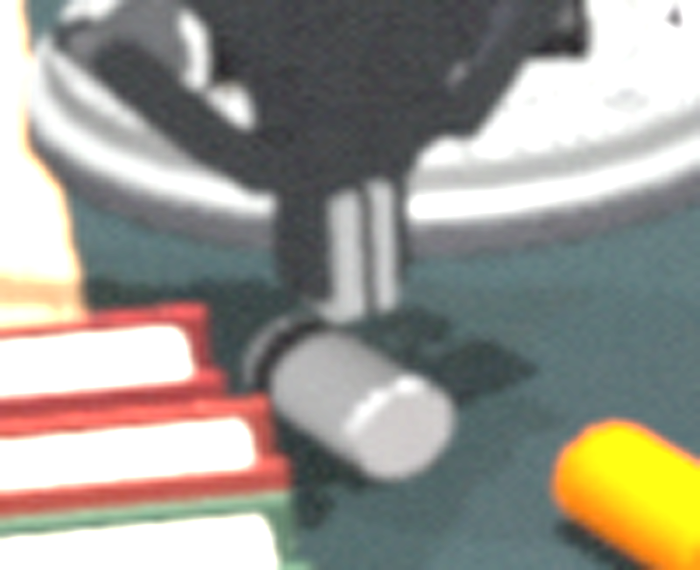

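The side view shows the fingers shut about 15–20 mm above the cell. The real tips sit well behind the reported TCP, so the cell wasn't gripped or moved. I'll open again and lower in small steps by feel.

Call:
drive_tool([
  {"x": 0,"y": 0,"z": 0,"ax": 0,"ay": 0,"az": 0},
  {"x": 0,"y": 0,"z": 0,"ax": 0,"ay": 0,"az": 0},
  {"x": 0,"y": 0,"z": 0,"ax": 0,"ay": 0,"az": 0},
  {"x": 0.1,"y": 0,"z": 0,"ax": 0,"ay": 0,"az": 0},
  {"x": 0.2,"y": 0,"z": 0,"ax": 0,"ay": 0,"az": 0},
], hand=0.6)

```text
time: 4.35
tool_pos: [0.5332, -0.1501, 0.0032]
tool_rot: [0.598, 0.378, 0.598, -0.378]
contact_force: [-0.3, 0.0, 0.1]
gripper_width: 0.599
```

Call:
drive_tool([
  {"x": 0.1,"y": 0,"z": 0,"ax": 0,"ay": 0,"az": 0},
  {"x": 0.2,"y": 0,"z": 0,"ax": 0,"ay": 0,"az": 0},
  {"x": 0.3,"y": 0,"z": 0,"ax": 0,"ay": 0,"az": 0},
  {"x": 0.3,"y": 0,"z": 0,"ax": 0,"ay": 0,"az": 0},
])

```text
time: 4.68
tool_pos: [0.5324, -0.1498, -0.0051]
tool_rot: [0.597, 0.378, 0.598, -0.378]
contact_force: [0.2, 0.3, -0.4]
gripper_width: 0.6
```

Run:
```python
from h import *
s=st();f=cams.grab_frame("side");R0=Rt(s)
im=f["img"][230:335,215:335]
print([proj(f,[s['tool_pos']+R0@[a,y,.011]])[0].round(1).tolist() for a in (0,-.02,-.03,-.04) for y in (-.0255,.0255)])
cv2.imwrite("pics/s4z.png",np.clip(cv2.resize(im,None,fx=6,fy=5,interpolation=cv2.INTER_CUBIC).astype(float)*1.8+20,0,255).astype(np.uint8))
f=cams.grab_frame("wrist");cv2.imwrite("pics/w4.png",f["img"]);np.save("pics/w4.npy",f,allow_pickle=True)
```

```text
t 4.68 p [ 532.4 -149.8   -5.1] F [ 0.18  0.26 -0.39] T [0.02 0.02 0.03] w 0.6
[[-0.0013, 0.9034, 0.4287], [0.0006, 0.4287, -0.9034], [-1.0, -0.001, -0.0011]]
[[263.5, 324.0], [290.7, 314.0], [263.0, 313.0], [290.5, 303.3], [262.7, 307.5], [290.3, 297.9], [262.5, 301.9], [290.2, 292.4]]
```

View pics/s4z.png

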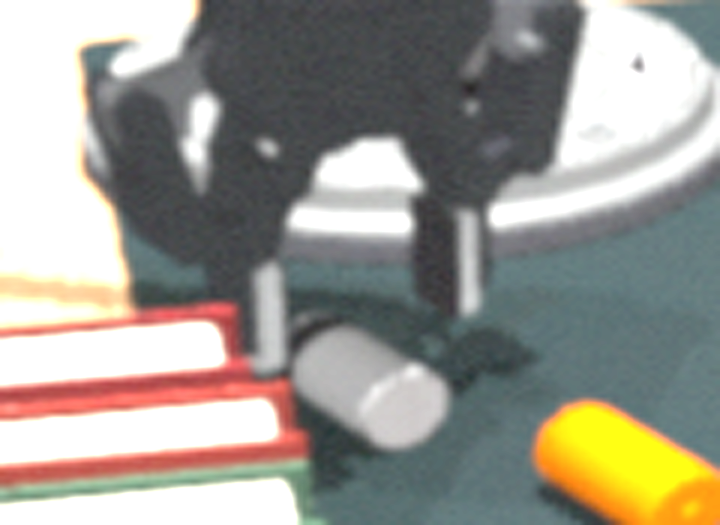

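View pics/w4.png

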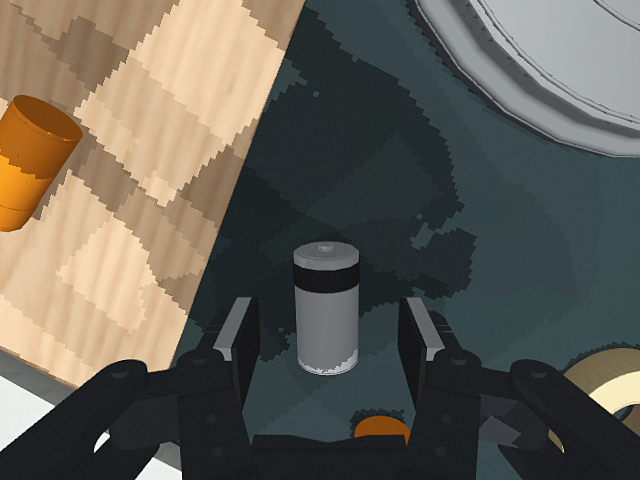

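Call:
drive_tool([
  {"x": 0.15,"y": 0,"z": 0,"ax": 0,"ay": 0,"az": 0},
  {"x": 0.3,"y": 0,"z": 0,"ax": 0,"ay": 0,"az": 0},
  {"x": 0.4,"y": 0,"z": 0,"ax": 0,"ay": 0,"az": 0},
  {"x": 0.5,"y": 0,"z": 0,"ax": 0,"ay": 0,"az": 0},
  {"x": 0.5,"y": 0,"z": 0,"ax": 0,"ay": 0,"az": 0},
])

```text
time: 5.2
tool_pos: [0.5324, -0.1498, -0.0176]
tool_rot: [0.597, 0.378, 0.598, -0.378]
contact_force: [-1.0, 0.5, 1.2]
gripper_width: 0.597
```

Call:
drive_tool([
  {"x": 0.1,"y": 0,"z": 0,"ax": 0,"ay": 0,"az": 0},
  {"x": 0.2,"y": 0,"z": 0,"ax": 0,"ay": 0,"az": 0},
  {"x": 0.2,"y": 0,"z": 0,"ax": 0,"ay": 0,"az": 0},
])

```text
time: 5.45
tool_pos: [0.5326, -0.1499, -0.0223]
tool_rot: [0.597, 0.378, 0.598, -0.378]
contact_force: [-0.6, -0.1, -0.4]
gripper_width: 0.6
```

Run:
```python
from h import *
s=st();f=cams.grab_frame("side");R0=Rt(s)
im=f["img"][230:335,215:335]
print([proj(f,[s['tool_pos']+R0@[a,y,.011]])[0].round(1).tolist() for a in (0,-.02,-.03,-.04) for y in (-.0255,.0255)])
cv2.imwrite("pics/s5z.png",np.clip(cv2.resize(im,None,fx=6,fy=5,interpolation=cv2.INTER_CUBIC).astype(float)*1.8+20,0,255).astype(np.uint8))
```

```text
t 5.45 p [ 532.6 -149.9  -22.3] F [-0.63 -0.13 -0.39] T [-0.05  0.02  0.05] w 0.6
[[-0.0008, 0.9034, 0.4287], [0.0003, 0.4287, -0.9034], [-1.0, -0.0006, -0.0007]]
[[264.1, 333.2], [291.1, 323.1], [263.6, 322.5], [290.8, 312.6], [263.4, 317.0], [290.7, 307.2], [263.1, 311.5], [290.6, 301.8]]
```

View pics/s5z.png

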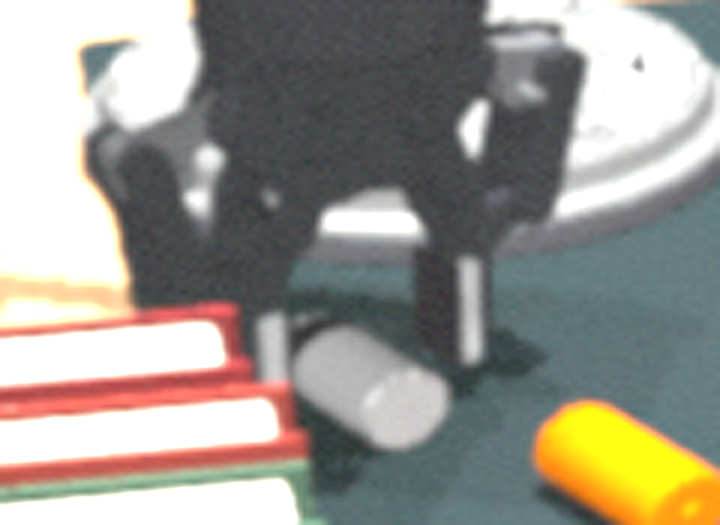

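Call:
drive_tool([
  {"x": 0.12,"y": 0,"z": 0,"ax": 0,"ay": 0,"az": 0},
  {"x": 0.12,"y": 0,"z": 0,"ax": 0,"ay": 0,"az": 0},
])

```text
time: 5.67
tool_pos: [0.5328, -0.15, -0.0251]
tool_rot: [0.597, 0.378, 0.598, -0.378]
contact_force: [0.3, 0.0, 0.6]
gripper_width: 0.6
```

Call:
drive_tool([
  {"x": 0,"y": 0,"z": 0,"ax": 0,"ay": 0,"az": 0},
  {"x": 0,"y": 0,"z": 0,"ax": 0,"ay": 0,"az": 0},
  {"x": 0,"y": 0,"z": 0,"ax": 0,"ay": 0,"az": 0},
  {"x": 0,"y": 0,"z": 0,"ax": 0,"ay": 0,"az": 0},
], hand=0.2)

```text
time: 6.0
tool_pos: [0.5333, -0.1502, -0.0244]
tool_rot: [0.598, 0.378, 0.597, -0.378]
contact_force: [0.0, 1.2, 0.5]
gripper_width: 0.275
```

Run:
```python
from h import *
s=st();f=cams.grab_frame("side");R0=Rt(s)
im=f["img"][230:335,215:335]
print([proj(f,[s['tool_pos']+R0@[a,y,.011]])[0].round(1).tolist() for a in (0,-.02,-.03,-.04) for y in (-.013,.013)])
cv2.imwrite("pics/s6z.png",np.clip(cv2.resize(im,None,fx=6,fy=5,interpolation=cv2.INTER_CUBIC).astype(float)*1.8+20,0,255).astype(np.uint8))
f=cams.grab_frame("wrist");cv2.imwrite("pics/w6.png",f["img"]);np.save("pics/w6.npy",f,allow_pickle=True)
```

```text
t 6.0 p [ 533.3 -150.2  -24.4] F [0.02 1.21 0.46] T [-0.    0.02  0.01] w 0.275
[[0.0006, 0.9034, 0.4287], [-0.0003, 0.4287, -0.9034], [-1.0, 0.0004, 0.0005]]
[[271.4, 331.9], [285.1, 326.7], [270.9, 321.2], [284.8, 316.1], [270.7, 315.8], [284.6, 310.7], [270.4, 310.3], [284.4, 305.3]]
```

View pics/s6z.png

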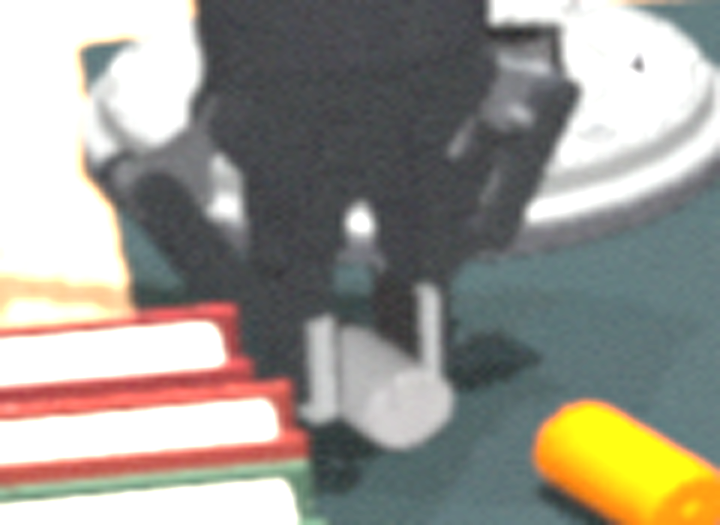

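View pics/w6.png

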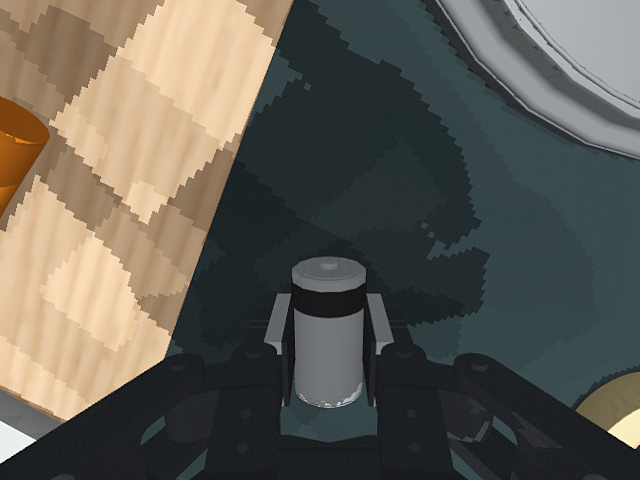

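Call:
drive_tool([
  {"x": 0,"y": 0,"z": 0,"ax": 0,"ay": 0,"az": 0},
  {"x": 0,"y": 0,"z": 0,"ax": 0,"ay": 0,"az": 0},
  {"x": 0,"y": 0,"z": 0,"ax": 0,"ay": 0,"az": 0},
], hand=0)

```text
time: 6.35
tool_pos: [0.5333, -0.1502, -0.0244]
tool_rot: [0.598, 0.378, 0.597, -0.378]
contact_force: [0.4, 0.2, 3.1]
gripper_width: 0.278
```

Call:
drive_tool([
  {"x": -0.4,"y": 0,"z": 0,"ax": 0,"ay": 0,"az": 0},
  {"x": -1.4,"y": 0,"z": 0,"ax": 0,"ay": 0,"az": 0},
  {"x": -2.6,"y": 0,"z": 0,"ax": 0,"ay": 0,"az": 0},
  {"x": -3.6,"y": 0,"z": 0,"ax": 0,"ay": 0,"az": 0},
  {"x": -4,"y": 0,"z": 0,"ax": 0,"ay": 0,"az": 0},
])

```text
time: 6.77
tool_pos: [0.5352, -0.1509, 0.0798]
tool_rot: [0.6, 0.378, 0.595, -0.378]
contact_force: [0.3, -1.0, 0.2]
gripper_width: 0.279
```

Run:
```python
from h import *
s=st();f=cams.grab_frame("wrist");cv2.imwrite("pics/w7.png",f["img"]);np.save("pics/w7.npy",f,allow_pickle=True)
```

```text
t 6.77 p [ 535.2 -150.9   79.8] F [ 0.35 -1.03  0.25] T [ 0.01 -0.02 -0.02] w 0.279
[[0.0057, 0.9034, 0.4288], [-0.0025, 0.4288, -0.9034], [-1.0, 0.0041, 0.0047]]
```

View pics/w7.png

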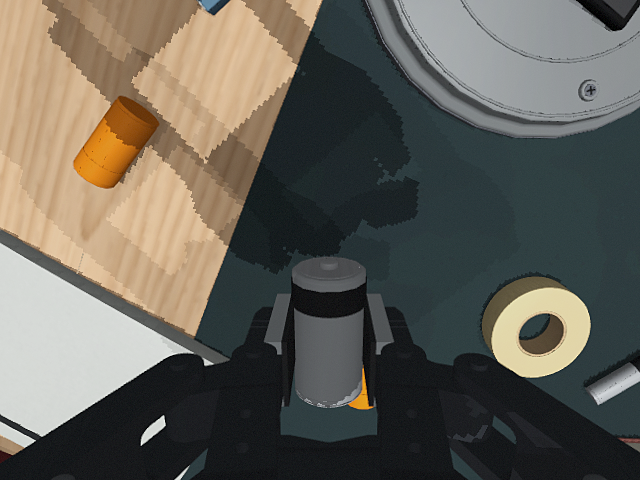

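```bash
python3 - <<'E'
from h import *
f=np.load("pics/w7.npy",allow_pickle=True).item();s=sensors.state();R0=Rt(s)
def tp(u,X):
    o,d=ray(f,u);o=R0.T@(o-s['tool_pos']);d=R0.T@d;return (o+d*(X-o[0])/d[0])*1000
for n,u in(('nub',(328,266)),('shL',(292,274)),('shR',(366,274)),('mL',(296,402)),('mR',(363,400))):
  for X in(-.036,-.039): print(n,tp(u,X).round(1))
# model proj
for zc in(0,.003,.006):
  X=-.039
  P=[[X,0,zc-.025],[X,0,zc-.0225],[X-.013,0,zc-.0225],[X+.013,0,zc-.0225],[X-.013,0,zc+.025]]
  print(zc,[proj(f,[s['tool_pos']+R0@p])[0].round(1).tolist() for p in P])
E
python3 - <<'E'
import cv2
im=cv2.imread("pics/w7.png")[245:420,260:400];cv2.imwrite("pics/w7z.png",cv2.resize(im,None,fx=4,fy=4,interpolation=cv2.INTER_CUBIC))
E
```

```text
nub [-36.    0.2 -22.1]
nub [-39.    0.2 -23.2]
shL [-36.  -12.4 -19.1]
shL [-39.  -12.1 -20.3]
shR [-36.   13.5 -19.1]
shR [-39.   13.2 -20.2]
mL [-36.  -12.3  34.6]
mL [-39.  -12.   32.2]
mR [-36.   13.8  33.6]
mR [-39.   13.5  31.3]
0 [[327.3, 260.9], [327.3, 267.9], [327.2, 282.7], [327.4, 255.4], [327.4, 409.3]]
0.003 [[327.3, 269.2], [327.3, 276.1], [327.2, 291.6], [327.4, 263.0], [327.5, 416.3]]
0.006 [[327.3, 277.4], [327.3, 284.2], [327.2, 300.3], [327.4, 270.6], [327.5, 423.2]]
```

View pics/w7z.png

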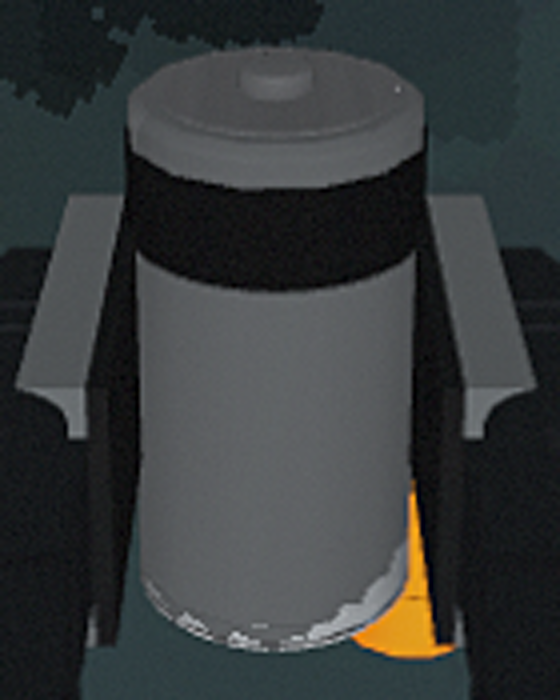

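```bash
cat >> h.py <<'E'
PC=np.array([-.039,.0006,0]); PSI=83.; BAY=np.array([.5365,.0450,.0466])
def axes(th,psi=None):
    a=np.radians(PSI if psi is None else psi);t=np.radians(th);ex=np.array([np.cos(a),np.sin(a),0]);ez=np.array([0,0,1.])
    u=np.cos(t)*ex+np.sin(t)*ez;n=-np.sin(t)*ex+np.cos(t)*ez
    return ex,u,n,np.stack([-n,np.cross(u,n),-u],1)
def tcp(mx,my,mz,th):  # minus-face centre in mm rel. bay in clock axes
    ex,u,n,Rm=axes(th);ey=np.array([-ex[1],ex[0],0])
    M=BAY+(mx*ex+my*ey)/1000+np.array([0,0,mz/1000]);return M+.025*u-Rm@PC,Rm
def cur(s=None):  # current minus centre rel bay and tilt
    s=s or sensors.state();R0=Rt(s);c=s['tool_pos']+R0@PC;u=-R0[:,2];M=c-.025*u-BAY
    ex=axes(0)[0];ey=np.array([-ex[1],ex[0],0])
    F=s['contact_force'];return dict(m=(np.array([M@ex,M@ey,M[2]])*1000).round(1),tilt=np.degrees(np.arcsin(u[2])).round(1),psi=np.degrees(np.arctan2(u[1],u[0])).round(1),F=np.array([F@ex,F@ey,F[2]]).round(1),t=round(s['time'],2))
def go(*a): return delta(*tcp(*a))
E
python3 - <<'E'
from h import *
print(cur());print(go(-12,0,45,35)); print(go(-12,0,60,0))
E
```

```text
{'m': array([-215.5,  -36.8,   73. ]), 'tilt': np.float64(-0.3), 'psi': np.float64(115.4), 'F': array([ 0.2, -1.5,  0.3]), 't': 6.82}
(array([ 0.23 ,  4.032, -8.133]), array([6.298, 6.859, 1.906]))
(array([ 0.488,  3.648, -7.531]), array([ 6.478,  0.049, -0.075]))
```

Call:
drive_tool([
  {"x": 0,"y": 0.6,"z": -1.2,"ax": 1,"ay": 1,"az": 0.3},
  {"x": 0,"y": 1.3,"z": -2.6,"ax": 2,"ay": 2.1,"az": 0.6},
  {"x": 0,"y": 2,"z": -4,"ax": 2.9,"ay": 3.1,"az": 0.85},
  {"x": 0,"y": 2.7,"z": -5.4,"ax": 3.8,"ay": 4.1,"az": 1.15},
  {"x": 0,"y": 3.3,"z": -6.6,"ax": 4.6,"ay": 5,"az": 1.4},
])

```text
time: 7.23
tool_pos: [0.5361, 0.0364, 0.0741]
tool_rot: [0.387, 0.598, 0.602, -0.362]
contact_force: [0.2, 0.7, -1.7]
gripper_width: 0.275
```

Call:
drive_tool([
  {"x": 0,"y": 0,"z": 0,"ax": 0,"ay": 0,"az": 0},
  {"x": 0,"y": 0,"z": 0,"ax": 0,"ay": 0,"az": 0},
])

```text
time: 7.4
tool_pos: [0.5349, 0.0349, 0.0729]
tool_rot: [0.389, 0.595, 0.603, -0.363]
contact_force: [0.7, -0.8, -0.5]
gripper_width: 0.276
```

Run:
```python
from h import *
print(cur());print(go(-12,0,45,35))
```

```text
{'m': array([-49.2,  -5.6,  50.6]), 'tilt': np.float64(25.7), 'psi': np.float64(92.4), 'F': array([-0.7, -0.8, -0.5]), 't': 7.4}
(array([ 0.671,  0.239, -1.481]), array([1.653, 1.829, 0.622]))
```

Call:
drive_tool([
  {"x": 0.3,"y": 0.1,"z": -0.7,"ax": 0.8,"ay": 0.9,"az": 0.3},
  {"x": 0.67,"y": 0.24,"z": -1.48,"ax": 1.65,"ay": 1.83,"az": 0.62},
  {"x": 0.67,"y": 0.24,"z": -1.48,"ax": 1.65,"ay": 1.83,"az": 0.62},
  {"x": 0.67,"y": 0.24,"z": -1.48,"ax": 1.65,"ay": 1.83,"az": 0.62},
])

```text
time: 7.73
tool_pos: [0.5408, 0.0742, 0.0752]
tool_rot: [0.307, 0.664, 0.587, -0.346]
contact_force: [-0.2, 0.0, -0.8]
gripper_width: 0.282
```

Run:
```python
from h import *
print(cur());f=cams.grab_frame("wrist");cv2.imwrite("pics/w8.png",f["img"]);np.save("pics/w8.npy",f,allow_pickle=True);print(cur())
g=cams.grab_frame("side");np.save("pics/s8.npy",g,allow_pickle=True);im=g["img"][180:280,210:330];cv2.imwrite("pics/s8z.png",np.clip(cv2.resize(im,None,fx=6,fy=6,interpolation=cv2.INTER_CUBIC).astype(float)*1.8+20,0,255).astype(np.uint8));print(cur())
ex=axes(0)[0];ey=np.array([-ex[1],ex[0],0])
w=lambda x,y,z:BAY+(x*ex+y*ey)/1000+[0,0,z/1000]
for n,P in dict(wallL=(27,15.5,8),wallR=(27,-15.5,8),wiL=(22.5,15.5,8),railL=(0,14.5,-7),railR=(0,-14.5,-7),movc=(-8+28+8.3,-30,-9),mov2=(8.3-28,-30,-9)).items(): print(n,proj(f,[w(*P)])[0].round(1))
```

```text
{'m': array([-13.4,  -1.3,  46.3]), 'tilt': np.float64(34.9), 'psi': np.float64(83.1), 'F': array([ 0. ,  0.2, -0.8]), 't': 7.73}
{'m': array([-13.4,  -2.1,  47.1]), 'tilt': np.float64(34.9), 'psi': np.float64(83.2), 'F': array([-0.2,  0.5, -1.7]), 't': 7.78}
{'m': array([-13.3,  -2.5,  47.7]), 'tilt': np.float64(34.9), 'psi': np.float64(83.2), 'F': array([-0.7, -0.3, -0.9]), 't': 7.83}
wallL [293.2 296.4]
wallR [356.4 296.4]
wiL [293.  305.5]
railL [296.2 354.4]
railR [353.4 354.4]
movc [381.4 299.7]
mov2 [384.8 394.9]
```

View pics/w8.png

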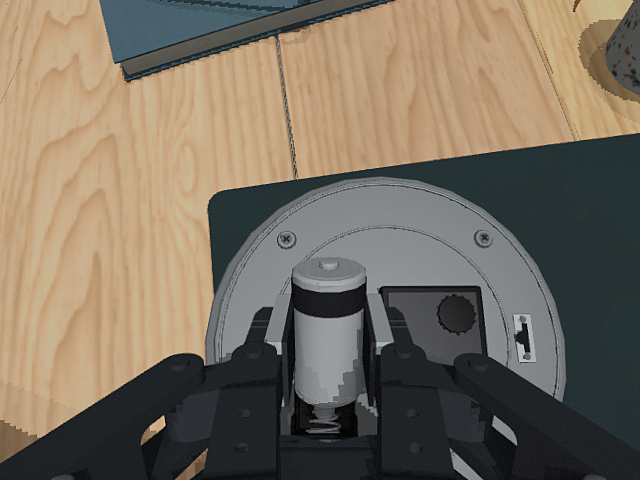

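View pics/s8z.png

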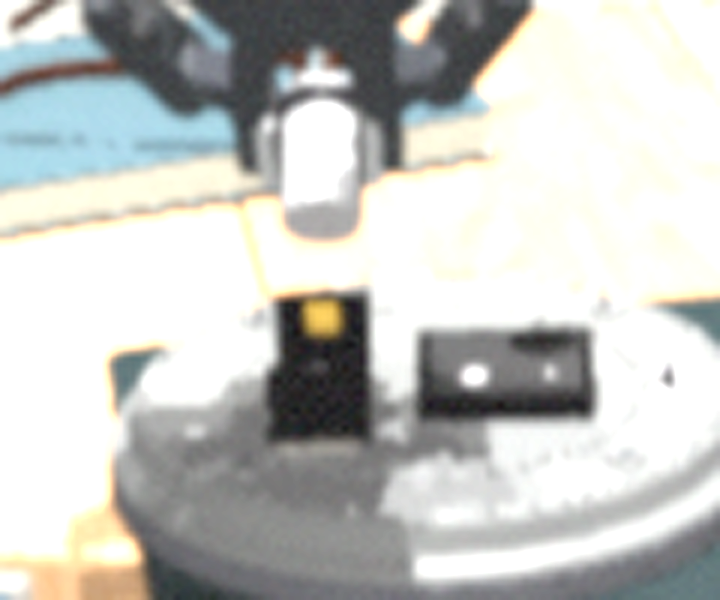

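Run:
```python
from h import *
print(cur());print(go(-14,0,14,35));print(go(-14,0,4,35))
```

```text
{'m': array([-13.3,  -2.5,  47.7]), 'tilt': np.float64(34.9), 'psi': np.float64(83.2), 'F': array([-0.7, -0.3, -0.9]), 't': 7.83}
(array([ 1.086, -0.112,  0.791]), array([ 0.032,  0.02 , -0.05 ]))
(array([ 1.414, -0.114,  1.02 ]), array([ 0.032,  0.02 , -0.05 ]))
```

Call:
drive_tool([
  {"x": 0.2,"y": -0.06,"z": 0.15,"ax": 0.03,"ay": 0,"az": -0.05},
  {"x": 0.5,"y": -0.1,"z": 0.36,"ax": 0.03,"ay": 0,"az": -0.05},
  {"x": 0.8,"y": -0.11,"z": 0.58,"ax": 0.03,"ay": 0,"az": -0.05},
  {"x": 1.09,"y": -0.11,"z": 0.79,"ax": 0.03,"ay": 0,"az": -0.05},
  {"x": 1.09,"y": -0.11,"z": 0.79,"ax": 0.03,"ay": 0,"az": -0.05},
])

```text
time: 8.25
tool_pos: [0.537, 0.0753, 0.0398]
tool_rot: [0.304, 0.664, 0.589, -0.347]
contact_force: [-1.2, 0.3, -0.9]
gripper_width: 0.275
```

Run:
```python
from h import *
print(cur());f=cams.grab_frame("wrist");cv2.imwrite("pics/w9.png",cv2.resize(f["img"][240:470,230:430],None,fx=3,fy=2.6));np.save("pics/w9.npy",f,allow_pickle=True);print(cur())
g=cams.grab_frame("side");np.save("pics/s9.npy",g,allow_pickle=True);im=g["img"][180:280,210:330];cv2.imwrite("pics/s9z.png",np.clip(cv2.resize(im,None,fx=6,fy=6,interpolation=cv2.INTER_CUBIC).astype(float)*1.8+20,0,255).astype(np.uint8));print(cur());print(go(-14,0,4,35))
```

```text
{'m': array([-12.7,   2.5,  10.8]), 'tilt': np.float64(35.1), 'psi': np.float64(82.7), 'F': array([ 0.2,  1.2, -0.9]), 't': 8.25}
{'m': array([-12.6,   1.9,  11.8]), 'tilt': np.float64(35.1), 'psi': np.float64(82.8), 'F': array([-0.4,  0.3,  0.3]), 't': 8.3}
{'m': array([-12.7,   1.3,  12.7]), 'tilt': np.float64(35.1), 'psi': np.float64(82.8), 'F': array([-0.2, -0.8,  1. ]), 't': 8.35}
(array([0.257, 0.052, 0.244]), array([-0.03 , -0.014,  0.025]))
```

View pics/w9.png

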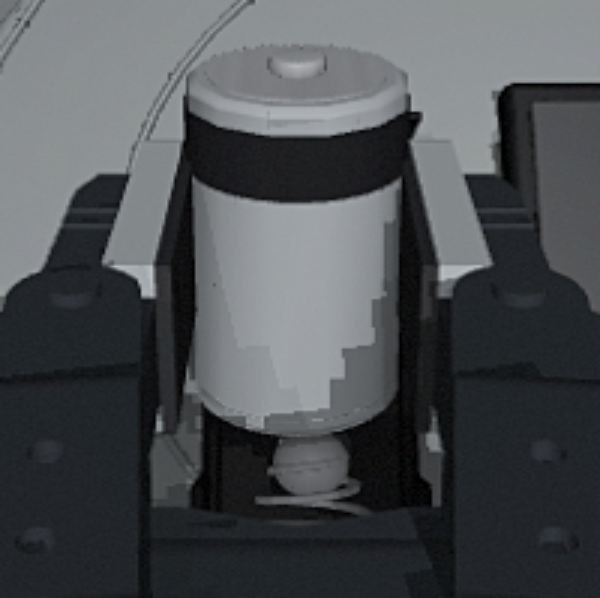

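View pics/s9z.png

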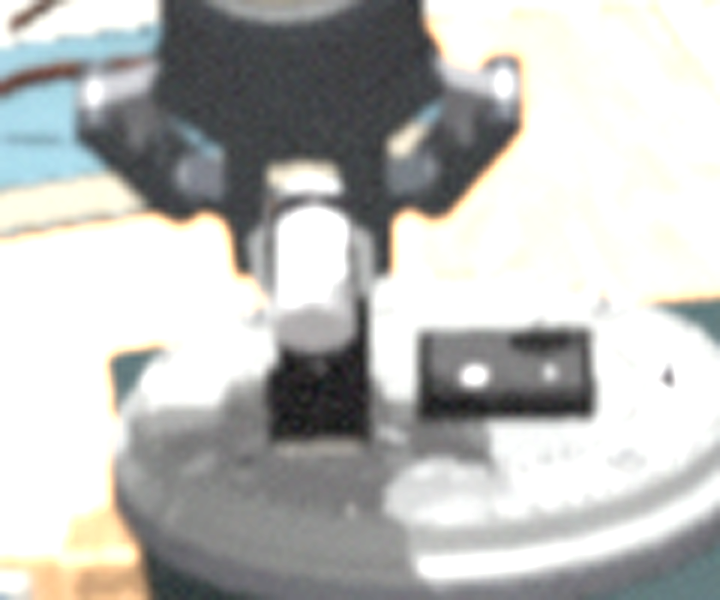

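Call:
drive_tool([
  {"x": 0,"y": 0.06,"z": 0.05,"ax": -0.03,"ay": 0,"az": 0.02},
  {"x": 0,"y": 0.06,"z": 0.05,"ax": -0.03,"ay": 0,"az": 0.02},
  {"x": 0,"y": 0.06,"z": 0.05,"ax": -0.03,"ay": 0,"az": 0.02},
])

```text
time: 8.6
tool_pos: [0.5408, 0.0735, 0.0425]
tool_rot: [0.307, 0.665, 0.587, -0.345]
contact_force: [-0.1, -0.1, -0.8]
gripper_width: 0.28
```

Run:
```python
from h import *
print(cur());f=cams.grab_frame("wrist");cv2.imwrite("pics/w10.png",cv2.resize(f["img"][370:450,270:390],None,fx=5,fy=5));np.save("pics/w10.npy",f,allow_pickle=True);print(cur())
print(go(-14,0,4,35))
```

```text
{'m': array([-14. ,  -1.4,  13.5]), 'tilt': np.float64(35.0), 'psi': np.float64(83.1), 'F': array([-0.1,  0.1, -0.8]), 't': 8.6}
{'m': array([-14. ,  -1.3,  13.5]), 'tilt': np.float64(35.0), 'psi': np.float64(83.1), 'F': array([-0.1,  0. , -0.2]), 't': 8.65}
(array([ 0.311, -0.055,  0.219]), array([ 0.018, -0.007, -0.023]))
```

View pics/w10.png

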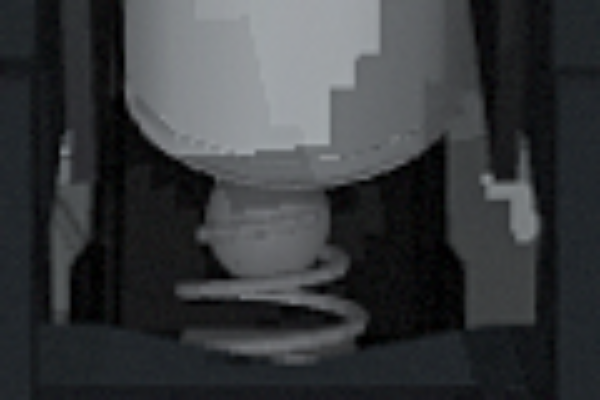

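Call:
drive_tool([
  {"x": 0.08,"y": -0.02,"z": 0.05,"ax": 0,"ay": 0,"az": 0},
  {"x": 0.16,"y": -0.04,"z": 0.11,"ax": 0.01,"ay": 0,"az": -0.02},
  {"x": 0.24,"y": -0.06,"z": 0.16,"ax": 0.01,"ay": 0,"az": -0.02},
  {"x": 0.3,"y": -0.06,"z": 0.21,"ax": 0.01,"ay": 0,"az": -0.02},
  {"x": 0.3,"y": -0.06,"z": 0.21,"ax": 0.01,"ay": 0,"az": -0.02},
])

```text
time: 9.07
tool_pos: [0.5383, 0.0741, 0.0322]
tool_rot: [0.305, 0.664, 0.588, -0.346]
contact_force: [-0.1, 0.4, -0.1]
gripper_width: 0.276
```

Run:
```python
from h import *
print(cur());f=cams.grab_frame("wrist");cv2.imwrite("pics/w11.png",cv2.resize(f["img"][370:450,270:390],None,fx=5,fy=5));print(cur())
print(go(-14,0,4,35),go(-21,0,4,35),go(-24,0,4,35))
```

```text
{'m': array([-13.8,   1.1,   3.1]), 'tilt': np.float64(35.1), 'psi': np.float64(83.0), 'F': array([ 0.4,  0.1, -0.1]), 't': 9.07}
{'m': array([-13.8,   0.9,   3.4]), 'tilt': np.float64(35.1), 'psi': np.float64(83.0), 'F': array([-0. , -1.2, -0.1]), 't': 9.12}
(array([-0.023,  0.037, -0.006]), array([-0.004, -0.011,  0.014])) (array([-0.184,  0.037,  0.223]), array([-0.004, -0.011,  0.014])) (array([-0.253,  0.037,  0.321]), array([-0.004, -0.011,  0.014]))
```

View pics/w11.png

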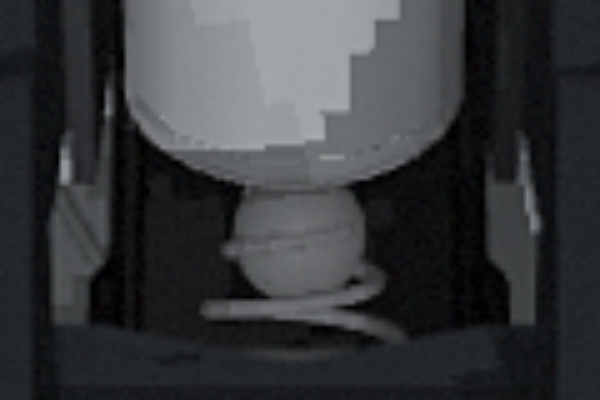

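Call:
drive_tool([
  {"x": -0.04,"y": 0.02,"z": 0.06,"ax": 0,"ay": 0,"az": 0},
  {"x": -0.08,"y": 0.02,"z": 0.12,"ax": 0,"ay": 0,"az": 0},
  {"x": -0.12,"y": 0.02,"z": 0.18,"ax": 0,"ay": 0,"az": 0},
  {"x": -0.16,"y": 0.02,"z": 0.24,"ax": 0,"ay": 0,"az": 0},
  {"x": -0.16,"y": 0.02,"z": 0.24,"ax": 0,"ay": 0,"az": 0},
])

```text
time: 9.53
tool_pos: [0.5386, 0.0663, 0.0328]
tool_rot: [0.306, 0.664, 0.588, -0.346]
contact_force: [0.8, 0.3, -0.7]
gripper_width: 0.276
```

Run:
```python
from h import *
print(cur());f=cams.grab_frame("wrist");cv2.imwrite("pics/w12.png",cv2.resize(f["img"][370:450,270:390],None,fx=5,fy=5));print(cur())
```

```text
{'m': array([-21.5,  -0.1,   3.8]), 'tilt': np.float64(35.0), 'psi': np.float64(83.0), 'F': array([ 0.4, -0.7, -0.7]), 't': 9.53}
{'m': array([-21.3,  -0.1,   3.8]), 'tilt': np.float64(35.0), 'psi': np.float64(83.0), 'F': array([ 0.5,  0.8, -1.1]), 't': 9.58}
```

View pics/w12.png

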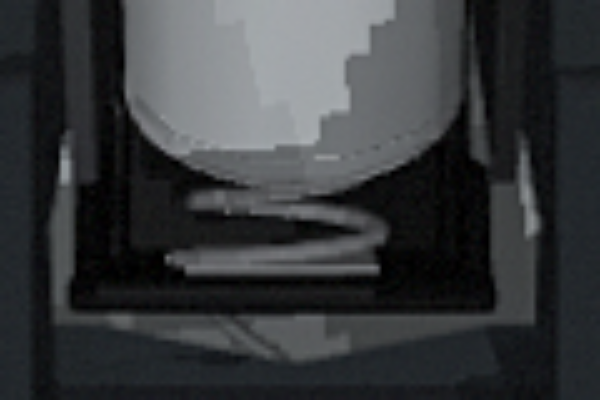

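Call:
drive_tool([
  {"x": -0.02,"y": 0,"z": 0.04,"ax": 0,"ay": 0,"az": 0},
  {"x": -0.05,"y": 0,"z": 0.07,"ax": 0,"ay": 0,"az": 0},
  {"x": -0.07,"y": 0,"z": 0.1,"ax": 0,"ay": 0,"az": 0},
  {"x": -0.09,"y": 0,"z": 0.13,"ax": 0,"ay": 0,"az": 0},
  {"x": -0.09,"y": 0,"z": 0.13,"ax": 0,"ay": 0,"az": 0},
])

```text
time: 10.0
tool_pos: [0.538, 0.0631, 0.0329]
tool_rot: [0.305, 0.664, 0.588, -0.345]
contact_force: [-0.4, 2.1, 0.4]
gripper_width: 0.278
```

Run:
```python
from h import *
print(cur());cams.grab_frame("side");print(cur())
```

```text
{'m': array([-24.7,   0.1,   3.9]), 'tilt': np.float64(35.1), 'psi': np.float64(83.0), 'F': array([2.1, 0.7, 0.4]), 't': 10.0}
{'m': array([-24.7,   0.1,   3.8]), 'tilt': np.float64(35.1), 'psi': np.float64(83.0), 'F': array([3.2, 0.4, 1.1]), 't': 10.05}
```

Run:
```python
from h import *
print(go(-28,0,3.5,35));print(go(-28.3,0,3.3,30));print(go(-28.5,0,3,25))
```

```text
(array([-0.063,  0.004,  0.119]), array([ 0.002, -0.02 ,  0.008]))
(array([0.017, 0.004, 0.274]), array([ 0.002, -1.02 ,  0.008]))
(array([0.091, 0.004, 0.434]), array([ 2.00e-03, -2.02e+00,  8.00e-03]))
```

Call:
drive_tool([
  {"x": -0.03,"y": 0,"z": 0.06,"ax": 0,"ay": 0,"az": 0},
  {"x": -0.06,"y": 0,"z": 0.12,"ax": 0,"ay": 0,"az": 0},
  {"x": -0.06,"y": 0,"z": 0.12,"ax": 0,"ay": 0,"az": 0},
  {"x": -0.06,"y": 0,"z": 0.12,"ax": 0,"ay": 0,"az": 0},
])

```text
time: 10.38
tool_pos: [0.5377, 0.0604, 0.0328]
tool_rot: [0.305, 0.665, 0.589, -0.345]
contact_force: [-0.3, 6.5, 2.5]
gripper_width: 0.281
```

Run:
```python
from h import *
print(cur());f=cams.grab_frame("wrist");print(cur());cv2.imwrite("pics/w13.png",cv2.resize(f["img"][250:460,250:400],None,fx=4,fy=2.8))
print(go(-28.3,0,3.3,30));print(go(-28.5,0,3,25))
```

```text
{'m': array([-27.5,   0.1,   3.7]), 'tilt': np.float64(35.2), 'psi': np.float64(83.0), 'F': array([6.5, 1.1, 2.5]), 't': 10.38}
{'m': array([-27.5,   0. ,   3.7]), 'tilt': np.float64(35.2), 'psi': np.float64(83.0), 'F': array([6.1, 1.5, 3.1]), 't': 10.43}
(array([0.08 , 0.003, 0.181]), array([ 0.003, -1.039,  0.01 ]))
(array([0.153, 0.003, 0.341]), array([ 0.003, -2.039,  0.01 ]))
```

View pics/w13.png

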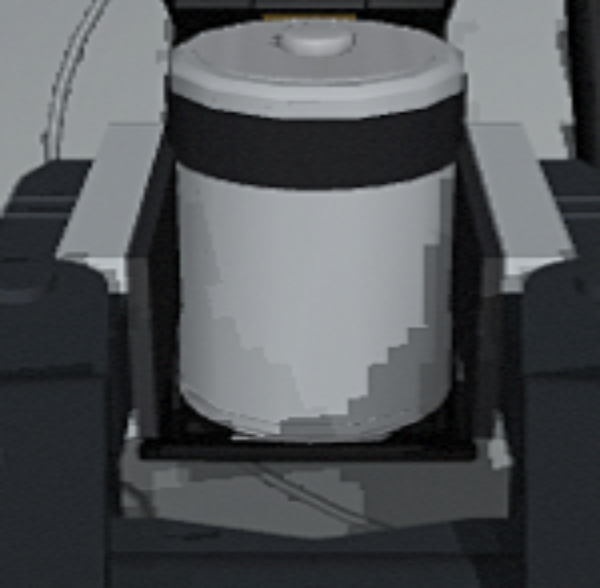

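Call:
drive_tool([
  {"x": 0.04,"y": 0,"z": 0.09,"ax": 0,"ay": -0.5,"az": 0},
  {"x": 0.08,"y": 0,"z": 0.18,"ax": 0,"ay": -1.04,"az": 0},
  {"x": 0.12,"y": 0,"z": 0.26,"ax": 0,"ay": -1.5,"az": 0},
  {"x": 0.153,"y": 0,"z": 0.34,"ax": 0,"ay": -2.04,"az": 0},
  {"x": 0.153,"y": 0,"z": 0.34,"ax": 0,"ay": -2.04,"az": 0},
])

```text
time: 10.85
tool_pos: [0.5375, 0.0567, 0.0256]
tool_rot: [0.357, 0.631, 0.559, -0.402]
contact_force: [-0.2, 5.6, 4.2]
gripper_width: 0.282
```

Run:
```python
from h import *
print(cur());cams.grab_frame("side");print(cur())
print(go(-28.9,0,2.5,20));print(go(-29.2,0,2,15))
```

```text
{'m': array([-27.4,  -0.3,   3.8]), 'tilt': np.float64(24.9), 'psi': np.float64(83.1), 'F': array([5.6, 0.9, 4.2]), 't': 10.85}
{'m': array([-27.6,  -0.4,   3.8]), 'tilt': np.float64(25.0), 'psi': np.float64(83.1), 'F': array([6.6, 0.2, 5.3]), 't': 10.9}
(array([ 0.104, -0.013,  0.21 ]), array([ 0.022, -0.998, -0.   ]))
(array([ 0.186, -0.013,  0.375]), array([ 2.200e-02, -1.998e+00, -1.000e-03]))
```

Run:
```python
from h import *
f=cams.grab_frame("wrist");print(cur());print(sensors.state()['ft_torque'].round(2));cv2.imwrite("pics/w14.png",cv2.resize(f["img"][240:460,250:400],None,fx=4,fy=2.7))
```

```text
{'m': array([-27.7,  -0.5,   3.8]), 'tilt': np.float64(25.0), 'psi': np.float64(83.1), 'F': array([7.1, 0.3, 4.2]), 't': 10.95}
[1.15 0.03 0.07]
```

View pics/w14.png

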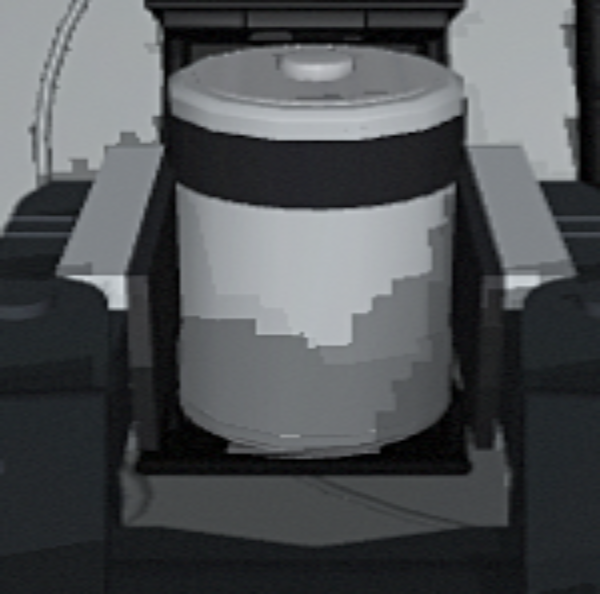

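Run:
```python
from h import *
print(go(-29,0,2.5,20));print(go(-29.5,0,2,15))
```

```text
(array([ 0.107, -0.017,  0.209]), array([ 0.018, -1.004, -0.002]))
(array([ 0.185, -0.017,  0.382]), array([ 0.018, -2.004, -0.003]))
```

Call:
drive_tool([
  {"x": 0.05,"y": -0.01,"z": 0.1,"ax": 0,"ay": -0.5,"az": 0},
  {"x": 0.107,"y": -0.02,"z": 0.21,"ax": 0.02,"ay": -1,"az": 0},
  {"x": 0.15,"y": -0.02,"z": 0.3,"ax": 0.02,"ay": -1.5,"az": 0},
  {"x": 0.185,"y": -0.02,"z": 0.38,"ax": 0.02,"ay": -2,"az": 0},
  {"x": 0.185,"y": -0.02,"z": 0.38,"ax": 0.02,"ay": -2,"az": 0},
])

```text
time: 11.37
tool_pos: [0.5367, 0.0508, 0.0175]
tool_rot: [0.404, 0.594, 0.526, -0.456]
contact_force: [0.9, 9.2, 4.6]
gripper_width: 0.278
```

Run:
```python
from h import *
print(cur());cams.grab_frame("side");print(cur());cams.grab_frame("side");print(cur())
print(go(-29.3,0,1.5,7));print(go(-29.3,0,0.3,0))
```

```text
{'m': array([-28.5,  -0.1,   2.1]), 'tilt': np.float64(15.0), 'psi': np.float64(83.0), 'F': array([9.2, 0.2, 4.6]), 't': 11.37}
{'m': array([-28.6,  -0.1,   2.1]), 'tilt': np.float64(15.1), 'psi': np.float64(83.0), 'F': array([9.7, 0.9, 4.6]), 't': 11.42}
{'m': array([-28.8,  -0.1,   2. ]), 'tilt': np.float64(15.1), 'psi': np.float64(83.0), 'F': array([10.5,  1.2,  5.5]), 't': 11.47}
(array([ 0.141, -0.006,  0.255]), array([-0.007, -1.619, -0.008]))
(array([ 0.268, -0.006,  0.479]), array([-0.008, -3.019, -0.007]))
```

Run:
```python
from h import *
print(go(-29,0,1.2,7));print(go(-29,0,0.4,0.5))
```

```text
(array([ 0.155, -0.006,  0.247]), array([-0.007, -1.619, -0.008]))
(array([ 0.263, -0.006,  0.451]), array([-0.008, -2.919, -0.007]))
```

Call:
drive_tool([
  {"x": 0.06,"y": 0,"z": 0.09,"ax": 0,"ay": -0.6,"az": 0},
  {"x": 0.11,"y": 0,"z": 0.17,"ax": 0,"ay": -1.1,"az": 0},
  {"x": 0.155,"y": 0,"z": 0.245,"ax": 0,"ay": -1.6,"az": 0},
  {"x": 0.155,"y": 0,"z": 0.245,"ax": 0,"ay": -1.6,"az": 0},
])

```text
time: 11.8
tool_pos: [0.5361, 0.046, 0.0117]
tool_rot: [0.439, 0.561, 0.496, -0.496]
contact_force: [0.6, 9.5, 2.2]
gripper_width: 0.278
```

Run:
```python
from h import *
print(cur());f=cams.grab_frame("wrist");print(cur());print(go(-29,0,0.4,0.5));cv2.imwrite("pics/w15.png",cv2.resize(f["img"][220:460,250:400],None,fx=4,fy=2.5))
```

```text
{'m': array([-28.6,  -0. ,   0.8]), 'tilt': np.float64(7.0), 'psi': np.float64(83.0), 'F': array([9.5, 0.6, 2.2]), 't': 11.8}
{'m': array([-28.8,  -0. ,   0.8]), 'tilt': np.float64(7.1), 'psi': np.float64(83.0), 'F': array([9.8, 1.8, 3.4]), 't': 11.85}
(array([ 0.118, -0.003,  0.196]), array([-0.005, -1.314, -0.008]))
```

View pics/w15.png

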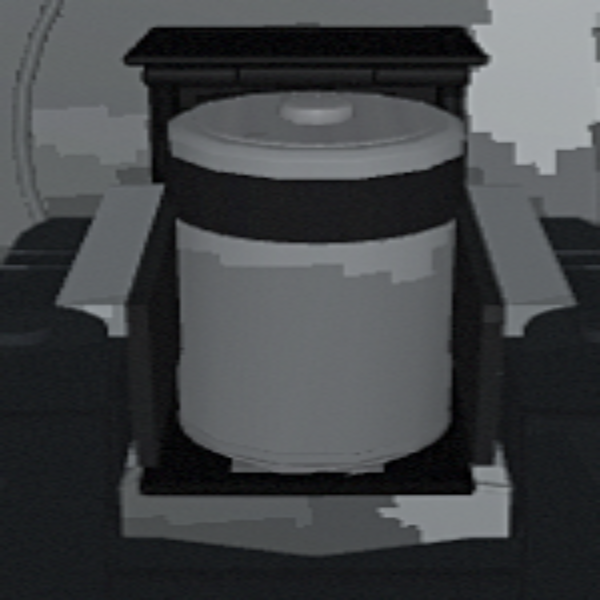

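Call:
drive_tool([
  {"x": 0.04,"y": -0.01,"z": 0.07,"ax": 0,"ay": -0.45,"az": 0},
  {"x": 0.08,"y": -0.02,"z": 0.14,"ax": 0,"ay": -0.9,"az": 0},
  {"x": 0.118,"y": -0.02,"z": 0.196,"ax": 0,"ay": -1.31,"az": 0},
  {"x": 0.118,"y": -0.02,"z": 0.196,"ax": 0,"ay": -1.31,"az": 0},
])

```text
time: 12.18
tool_pos: [0.5355, 0.0414, 0.008]
tool_rot: [0.467, 0.532, 0.47, -0.527]
contact_force: [1.3, 8.2, 2.3]
gripper_width: 0.279
```

Run:
```python
from h import *
print(cur());f=cams.grab_frame("wrist");print(cur());print(go(-29,0,0,0),go(-25.5,0,0,0));cv2.imwrite("pics/w16.png",cv2.resize(f["img"][220:460,250:400],None,fx=4,fy=2.5))
```

```text
{'m': array([-29. ,   0.1,   0.2]), 'tilt': np.float64(0.5), 'psi': np.float64(83.0), 'F': array([ 8.3, -0.3,  2.3]), 't': 12.18}
{'m': array([-29. ,   0.1,   0.2]), 'tilt': np.float64(0.5), 'psi': np.float64(83.0), 'F': array([10.3, -0.8,  1.2]), 't': 12.23}
(array([0.015, 0.001, 0.013]), array([-0.007, -0.107, -0.02 ])) (array([ 0.017,  0.001, -0.127]), array([-0.007, -0.107, -0.02 ]))
```

View pics/w16.png

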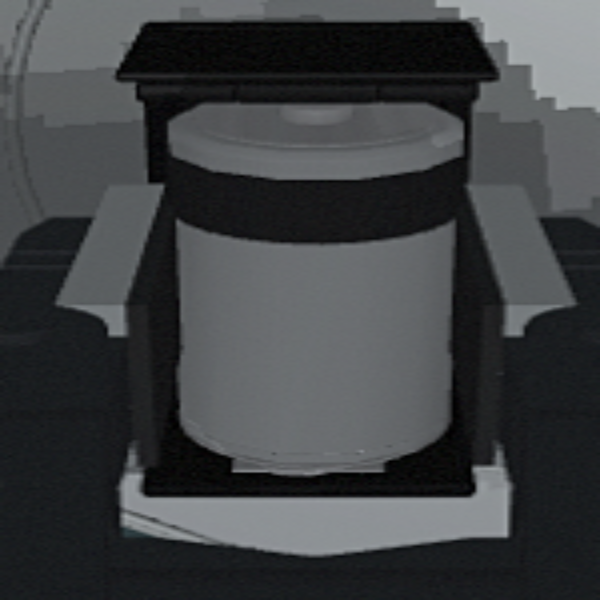

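Call:
drive_tool([
  {"x": 0.02,"y": 0,"z": 0,"ax": 0,"ay": -0.1,"az": 0},
  {"x": 0.03,"y": 0,"z": 0,"ax": 0,"ay": -0.1,"az": 0},
  {"x": 0.03,"y": 0,"z": 0,"ax": 0,"ay": -0.1,"az": 0},
])

```text
time: 12.48
tool_pos: [0.5355, 0.0411, 0.0079]
tool_rot: [0.468, 0.531, 0.468, -0.529]
contact_force: [-0.1, 11.1, 5.4]
gripper_width: 0.279
```

Run:
```python
from h import *
print(cur());cams.grab_frame("side");print(cur());cams.grab_frame("side");print(cur())
```

```text
{'m': array([-29. ,   0. ,   0.3]), 'tilt': np.float64(0.1), 'psi': np.float64(82.9), 'F': array([11. ,  1.5,  5.4]), 't': 12.48}
{'m': array([-29. ,   0. ,   0.3]), 'tilt': np.float64(0.1), 'psi': np.float64(82.9), 'F': array([9.7, 1.9, 5.8]), 't': 12.53}
{'m': array([-29. ,   0. ,   0.3]), 'tilt': np.float64(0.1), 'psi': np.float64(82.9), 'F': array([10. ,  1.7,  5.6]), 't': 12.58}
```

Call:
drive_tool([
  {"x": -0.01,"y": 0,"z": -0.04,"ax": 0,"ay": 0,"az": 0},
  {"x": -0.01,"y": 0,"z": -0.08,"ax": 0,"ay": 0,"az": 0},
  {"x": -0.01,"y": 0,"z": -0.12,"ax": 0,"ay": 0,"az": 0},
  {"x": -0.01,"y": 0,"z": -0.14,"ax": 0,"ay": 0,"az": 0},
  {"x": -0.01,"y": 0,"z": -0.14,"ax": 0,"ay": 0,"az": 0},
])

```text
time: 13.0
tool_pos: [0.5356, 0.0423, 0.0079]
tool_rot: [-0.469, -0.529, -0.467, 0.53]
contact_force: [-0.9, 3.5, 5.5]
gripper_width: 0.277
```

Run:
```python
from h import *
print(cur());f=cams.grab_frame("wrist");print(cur());cv2.imwrite("pics/w17.png",cv2.resize(f["img"][220:460,250:400],None,fx=4,fy=2.5))
```

```text
{'m': array([-27.7,   0. ,   0.4]), 'tilt': np.float64(-0.2), 'psi': np.float64(82.9), 'F': array([3.4, 1.3, 5.5]), 't': 13.0}
{'m': array([-27.7,  -0. ,   0.4]), 'tilt': np.float64(-0.2), 'psi': np.float64(82.9), 'F': array([3.5, 2. , 4.6]), 't': 13.05}
```

View pics/w17.png

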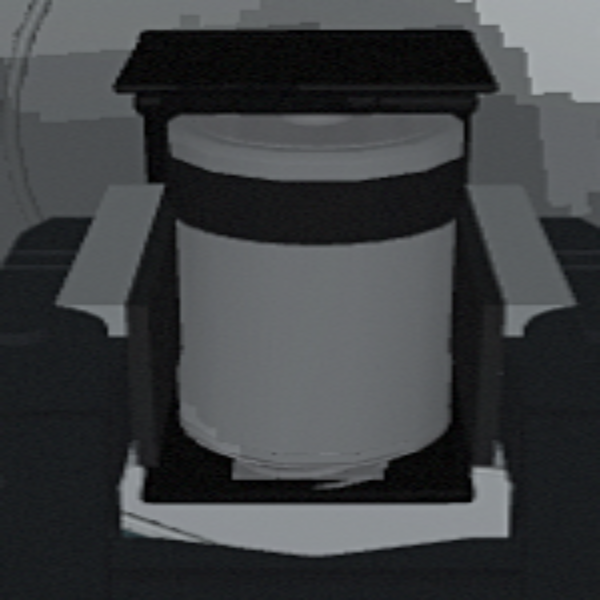

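Call:
drive_tool([
  {"x": -0.02,"y": 0,"z": 0,"ax": 0,"ay": 0,"az": 0},
  {"x": -0.03,"y": 0,"z": 0,"ax": 0,"ay": 0,"az": 0},
  {"x": -0.03,"y": 0,"z": 0,"ax": 0,"ay": 0,"az": 0},
])

```text
time: 13.3
tool_pos: [0.5356, 0.0427, 0.0079]
tool_rot: [-0.469, -0.53, -0.467, 0.53]
contact_force: [2.4, 4.9, 2.4]
gripper_width: 0.279
```

Run:
```python
from h import *
print(cur());f=cams.grab_frame("side");print(cur());im=f["img"][200:260,230:300];cv2.imwrite("pics/s18.png",np.clip(cv2.resize(im,None,fx=9,fy=9,interpolation=cv2.INTER_CUBIC).astype(float)*1.6+20,0,255).astype(np.uint8))
```

```text
{'m': array([-27.3,   0.1,   0.4]), 'tilt': np.float64(-0.1), 'psi': np.float64(82.9), 'F': array([ 5.2, -1.8,  2.4]), 't': 13.3}
{'m': array([-27.3,   0.1,   0.4]), 'tilt': np.float64(-0.1), 'psi': np.float64(82.9), 'F': array([ 5.4, -1.6,  2. ]), 't': 13.35}
```

View pics/s18.png

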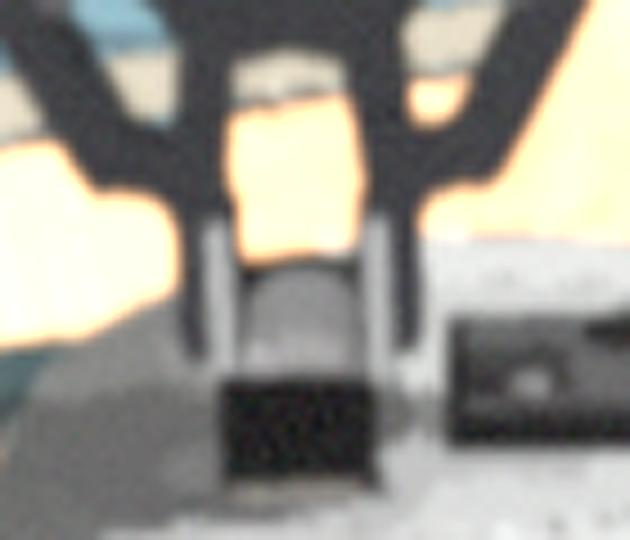

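Call:
drive_tool([
  {"x": -0.01,"y": 0,"z": -0.02,"ax": 0,"ay": 0,"az": 0},
  {"x": -0.02,"y": 0,"z": -0.04,"ax": 0,"ay": 0,"az": 0},
  {"x": -0.02,"y": 0,"z": -0.04,"ax": 0,"ay": 0,"az": 0},
  {"x": -0.02,"y": 0,"z": -0.04,"ax": 0,"ay": 0,"az": 0},
])

```text
time: 13.68
tool_pos: [0.5354, 0.044, 0.008]
tool_rot: [-0.469, -0.53, -0.467, 0.53]
contact_force: [2.8, 5.7, 1.0]
gripper_width: 0.278
```

Run:
```python
from h import *
print(cur());f=cams.grab_frame("wrist");print(cur());cv2.imwrite("pics/w19.png",cv2.resize(f["img"][220:300,270:390],None,fx=6,fy=6,interpolation=cv2.INTER_CUBIC))
```

```text
{'m': array([-26.1,   0.4,   0.4]), 'tilt': np.float64(-0.1), 'psi': np.float64(82.9), 'F': array([ 6. , -2.1,  1. ]), 't': 13.68}
{'m': array([-26.1,   0.4,   0.4]), 'tilt': np.float64(-0.1), 'psi': np.float64(82.9), 'F': array([ 5.7, -2. ,  0.9]), 't': 13.73}
```

View pics/w19.png

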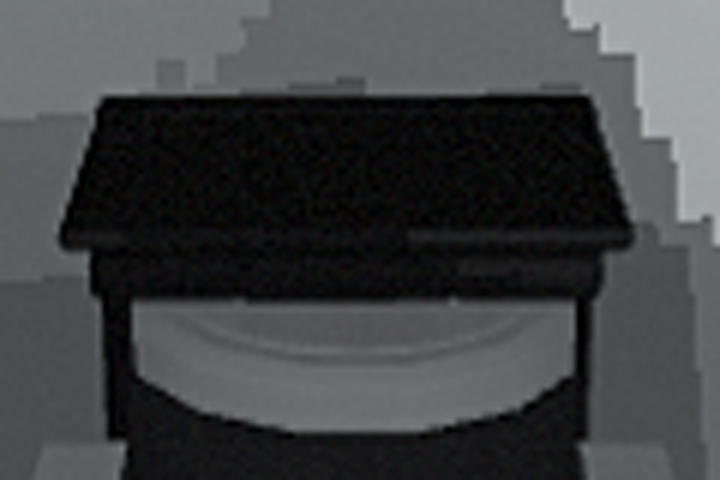

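Call:
drive_tool([
  {"x": 0,"y": 0.01,"z": -0.03,"ax": 0,"ay": 0,"az": 0},
  {"x": 0,"y": 0.02,"z": -0.05,"ax": 0,"ay": 0,"az": 0},
  {"x": 0,"y": 0.02,"z": -0.05,"ax": 0,"ay": 0,"az": 0},
  {"x": 0,"y": 0.02,"z": -0.05,"ax": 0,"ay": 0,"az": 0},
])

```text
time: 14.07
tool_pos: [0.5355, 0.0446, 0.008]
tool_rot: [-0.469, -0.529, -0.468, 0.531]
contact_force: [2.0, 4.3, 1.1]
gripper_width: 0.283
```

Run:
```python
from h import *
print(cur());cams.grab_frame("side");print(cur())
```

```text
{'m': array([-25.4,   0.3,   0.5]), 'tilt': np.float64(-0.2), 'psi': np.float64(82.9), 'F': array([ 4.5, -1.4,  1.1]), 't': 14.07}
{'m': array([-25.4,   0.4,   0.5]), 'tilt': np.float64(-0.2), 'psi': np.float64(82.9), 'F': array([ 4.3, -0.6,  1.3]), 't': 14.12}
```

Call:
drive_tool([
  {"x": 0,"y": 0,"z": 0,"ax": 0,"ay": 0,"az": 0},
  {"x": 0,"y": 0,"z": 0,"ax": 0,"ay": 0,"az": 0},
  {"x": 0,"y": 0,"z": 0,"ax": 0,"ay": 0,"az": 0},
  {"x": 0,"y": 0,"z": 0,"ax": 0,"ay": 0,"az": 0},
], hand=0.42)

```text
time: 14.45
tool_pos: [0.5347, 0.044, 0.0074]
tool_rot: [-0.469, -0.528, -0.468, 0.532]
contact_force: [0.4, 0.4, 0.5]
gripper_width: 0.419
```

Run:
```python
from h import *
print(cur(),sensors.state()['gripper_width']);f=cams.grab_frame("wrist");cv2.imwrite("pics/w20.png",cv2.resize(f["img"][220:460,250:400],None,fx=4,fy=2.5))
```

```text
{'m': array([-26. ,   1. ,  -0.1]), 'tilt': np.float64(-0.3), 'psi': np.float64(82.9), 'F': array([ 0.5, -0.3,  0.5]), 't': 14.45} 0.4189426364436536
```

View pics/w20.png

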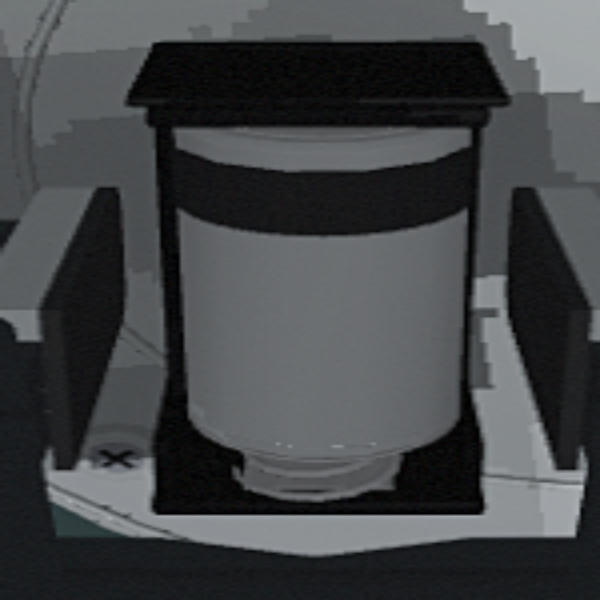

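Call:
drive_tool([
  {"x": -0.2,"y": 0,"z": 0,"ax": 0,"ay": 0,"az": 0},
  {"x": -0.6,"y": 0,"z": 0,"ax": 0,"ay": 0,"az": 0},
  {"x": -1.2,"y": 0,"z": 0,"ax": 0,"ay": 0,"az": 0},
  {"x": -2.2,"y": 0,"z": 0,"ax": 0,"ay": 0,"az": 0},
  {"x": -3.4,"y": 0,"z": 0,"ax": 0,"ay": 0,"az": 0},
])

```text
time: 14.92
tool_pos: [0.534, 0.0448, 0.0929]
tool_rot: [-0.468, -0.528, -0.468, 0.532]
contact_force: [0.8, -0.3, -0.2]
gripper_width: 0.42
```

Call:
drive_tool([
  {"x": -1,"y": 0,"z": 1.2,"ax": 0,"ay": 0,"az": 0},
  {"x": -2,"y": 0,"z": 2.4,"ax": 0,"ay": 0,"az": 0},
  {"x": -2,"y": 0,"z": 3.6,"ax": 0,"ay": 0,"az": 0},
  {"x": -2,"y": 0,"z": 4,"ax": 0,"ay": 0,"az": 0},
  {"x": -2,"y": 0,"z": 4,"ax": 0,"ay": 0,"az": 0},
])

```text
time: 15.33
tool_pos: [0.5232, -0.0561, 0.1445]
tool_rot: [-0.468, -0.53, -0.466, 0.532]
contact_force: [-0.3, -0.1, -0.5]
gripper_width: 0.418
```

Run:
```python
from h import *
st();f=cams.grab_frame("wrist");cv2.imwrite("pics/w21.png",f["img"]);g=cams.grab_frame("side");im=g["img"][200:270,220:320];cv2.imwrite("pics/s21.png",np.clip(cv2.resize(im,None,fx=7,fy=7,interpolation=cv2.INTER_CUBIC).astype(float)*1.6+20,0,255).astype(np.uint8))
```

```text
t 15.33 p [523.2 -56.1 144.5] F [-0.33 -0.05 -0.46] T [ 0.01 -0.   -0.06] w 0.418
[[0.0002, 0.992, -0.1264], [-0.0041, -0.1264, -0.992], [-1.0, 0.0007, 0.0041]]
```

View pics/w21.png

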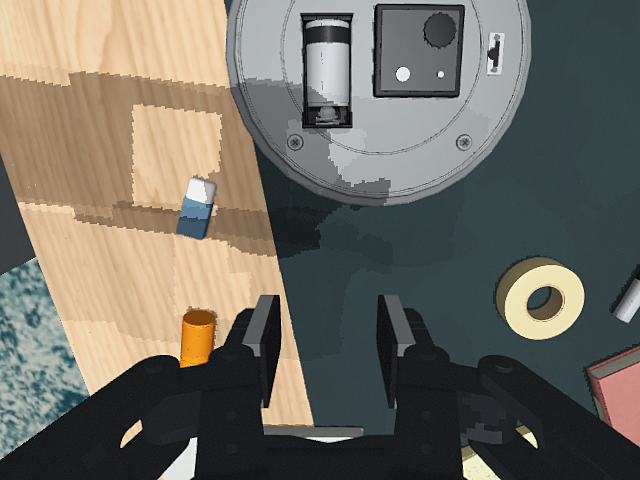

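View pics/s21.png

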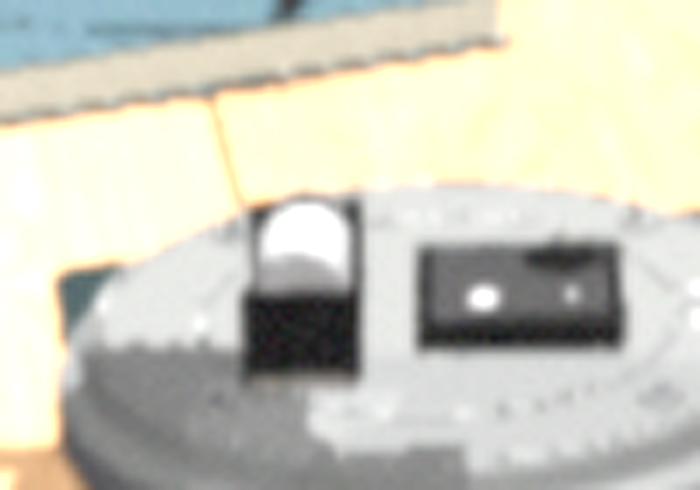

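Run:
```python
from h import *
f=cams.grab_frame("wrist");cv2.imwrite("pics/w22.png",np.clip(cv2.resize(f["img"][0:140,280:380],None,fx=4,fy=4,interpolation=cv2.INTER_CUBIC).astype(float)*1.4+20,0,255).astype(np.uint8))
t=cams.grab_frame("top");cv2.imwrite("pics/t22.png",t["img"])
P=[BAY+np.array(axes(0)[0])*a/1000+[0,0,.013] for a in(-25,22.5)];print(proj(f,P)-[280,0])
```

```text
[[ 49.51648141 109.82579823]
 [ 49.33236158  22.76609847]]
```

View pics/w22.png

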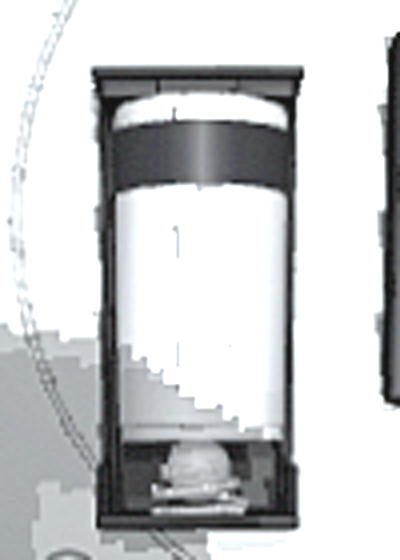

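View pics/t22.png

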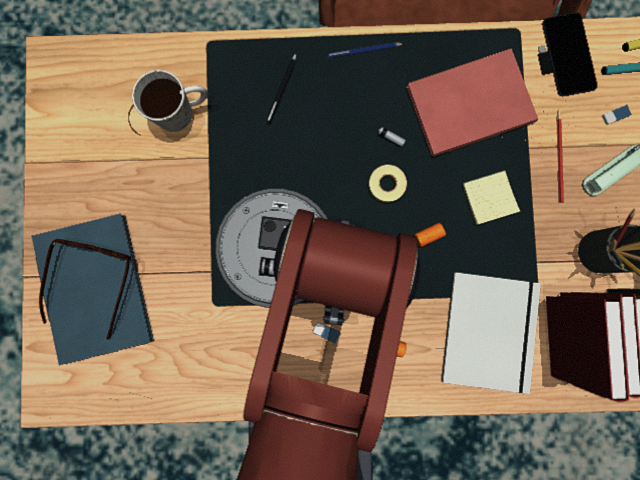

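In the zoomed wrist view the cell lies straight in the holder, with its plus shoulder at the plus wall and the spring against its minus end. The minus edge is at row 110, where 109.8 was predicted for a seated cell. The slim cell, tape and eraser haven't moved.

```bash
python3 -c "
from plant import workorder;print(workorder.job_done())"
```

```text
the job is handed in; nothing more can be done
None
```

The thick cell is in the clock's battery holder, lying flat with its plus nub in the plus contact, and I handed the job in at about 15.4 s of the 48 s allowed.

- **Insertion:** I pressed the minus end on the spring with the plus end raised 35°, then levelled the cell. Spring force was about 10 N as it came level, with a peak reading of 11 N, inside the 8.4–11.4 N range. I then let the nub about 2 mm into its window before opening the fingers.
- **Last checks:** After release the tool read no load, and the cell sprang the last bit home. Its minus edge sat at image row 110, against 109.8 expected for a seated cell. In the pictures the slim cell, tape roll, eraser and orange look-alikes were where they started.

**What disagreed:**
- **First grasp:** The fingers shut on nothing above the cell, because the real fingertips sat about 30 mm behind the stated tool point. I lowered further by feel and the second grasp held.
- **Cameras:** The top and wrist cameras differed by about 2 mm sideways. I used the wrist view, which matched the grip.
- **Sliding to the plus end:** The cell stuck on the holder floor for a moment, with about 5 N of down-force on it, until I eased off.
- **Nub not seen:** After seating, the nub is hidden under the bar, so its position is inferred from how far the cell travelled and from the minus edge.

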